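Dock the module and latch it down

TASK

Seat the black module that has a hook-shaped steel keeper in the docking fixture, keeper end towards the latch. Then drop the latch's wire loop over the keeper and push the lever over its toggle point until it lies fully down, so that the loop pulls the module tight against the end stop. Leave everything else on the bench where it is.

Things in the scene. Friction and masses are not known exactly. Their poses are not given: they have to be found in the camera images.
- fixture: docking fixture fixed to the bench: dark base plate 300 x 100 x 12 mm; origin = centre of the plate's underside, at bench height; +x runs from the latch to the seat, z up. The latch lever pivots (axis along y) at (-65, 0, 42) mm; the seat for the module is on the +x half
- seat_home (a point): where module_grip is when the module is home against the end stop: fixture (91.5, 0, 57) mm, axes as the fixture. Seat floor = plate top (z 12 mm over the bench), between two side rails 66 mm apart (sloped lead-ins, top 30 mm over the bench), the end stop on the latch side (top z 33) and a rear lip (top z 22): 146 mm long for the 140 mm module
- module_grip (a point): centre of the upper housing of the module to dock, 45 mm above its underside. Black slab 140 x 60 x 25 mm, 0.55 kg, upright; housing 60 long (x) x 40 wide (y) x 40 high on its rear half: grasp across the 40. +x points away from the keeper end, z up; the slab's centre is 30 mm towards -x
- keeper (a point): steel keeper on the module's top at its front (-x) end: post 20 mm wide (y), 18 mm high, with a 5 mm lip overhanging towards the module's +x. Point = where the crossbar's centre lies when hooked: 3.5 mm above the slab's top, 3.5 mm to the +x side of the post's face; module_grip is 76.5 mm to +x and 16.5 mm up. The space under the lip is 11 mm high
- lever (a joint): latch lever, rad: 0 = closed, handle flat towards fixture -x (hard stop); grows as it lifts; 1.57 = upright; at most 2.2 = leaning towards the seat. Handle reaches 97 mm from the pivot, grip 20 wide, 12 thick. Stays where left (0.06 N m). Toggle point at about 0.3: with the loop hooked, below that it pulls itself down, above it tends to spring back up
- handle (a point): middle of the rubber grip of the lever, on the handle's centre line, 68 mm from the lever pivot
- bail (a joint): hinge of the wire loop on the lever, rad; axis along y, 22 mm from the lever pivot: with the lever closed it is 20.7 mm to -x of the pivot and 7.5 mm below, and it turns with the lever. Elevation of the loop above horizontal (towards fixture +x) = bail minus lever. Steeper than about 60 degrees the loop stays up by friction; below that it falls
- loop (a joint): stretch of the loop's built-in springs in m: 0 = slack, at most 0.008; 4 N per mm. About 0.0026 when latched
- crossbar (a point): middle of the loop's crossbar: steel rod 7 mm thick, 51 mm wide overall, 98 mm from the bail hinge, side arms 44 mm apart (centres). It must come down on the keeper's +x side, clear of the lip, which takes the lever at about 1.8 or more; then it rests on the slab's top, and closing the lever draws it under the lip
- tab (a point): centre of the loop's pull tab: steel plate 44 long x 16 wide (fixture y) x 5 mm, rising from the crossbar at 45 degrees to the loop; centre 17 mm beyond the crossbar along the loop and 17 mm square to it (upper side). Can be pinched across its 16 mm from above, by the fingertips; the crossbar is 24 mm from its centre; it may turn between the fingers
- spare_center (a point): a second black module, bystander: 120 x 60 x 25 mm slab with a round turret and no keeper; point 12.5 mm up at the slab's centre
- loupe_center (a point): black eye loupe, bystander, 48 mm wide, 62 mm tall, standing; point half-way up
- post_center (a point): aluminium optics post on a round foot, bystander, 44 mm wide, 108 mm tall; point half-way up
- jar_center (a point): small amber jar, bystander, 52 mm wide, 65 mm tall; point half-way up
- driver_grip (a point): grey-handled screwdriver lying down, bystander, 170 mm long; point in its handle
- bracket_center (a point): aluminium angle bracket, bystander, 60 x 50 x 68 mm; point 20 mm above its underside
Not all that is in view belongs to the job. What is shaped like the part that bears module_grip but pink, red or yellow is not meant.

How it is judged:
On the way, in this order (a step that is already met when the one before it is completed fails the run):
1. the module sits in the seat, keeper towards the latch (x of module_grip in the frame of fixture between 0.087 and 0.102 m and y of module_grip in the frame of fixture between -0.005 and 0.005 m and z of module_grip in the frame of fixture between 0.053 and 0.061 m and angle between module_grip's own z axis and vertical below 0.06 rad and angle between the x axis of module_grip and the x axis of fixture, either way round below 0.09 rad), for 0.2 s.
2. with the lever still up, the crossbar is down behind the keeper (x of crossbar in the frame of module_grip between -0.081 and -0.052 m and z of crossbar in the frame of module_grip below -0.0105 m and y of crossbar in the frame of module_grip between -0.012 and 0.012 m and value of joint lever above 0.6 rad), for 0.2 s.
At the end, for the whole second after the job is handed in: The module is seated flat between the rails within 4 mm of home against the end stop, the crossbar is hooked under the keeper's lip, the lever is down (below 0.1 rad) and the loop is under tension (springs stretched more than 1.2 mm) (x of module_grip in the frame of fixture between 0.087 and 0.095 m and y of module_grip in the frame of fixture between -0.005 and 0.005 m and z of module_grip in the frame of fixture between 0.053 and 0.061 m and angle between module_grip's own z axis and vertical below 0.06 rad and angle between the x axis of module_grip and the x axis of fixture, either way round below 0.09 rad and x of crossbar in the frame of module_grip between -0.081 and -0.071 m and z of crossbar in the frame of module_grip below -0.0105 m and y of crossbar in the frame of module_grip between -0.012 and 0.012 m and value of joint lever below 0.1 rad and value of joint loop above 0.0012 m); the robot touches nothing.
It fails at once if a bystander is shifted by more than 30 mm (distance of any of spare_center, loupe_center, post_center, jar_center, driver_grip, bracket_center from where it was at the start of the episode above 0.03 m).
It also fails if it takes over 64 s, if anything falls off the work surface, if the arm or the gripper's body presses on something with over 40 N, if the wrist force passes 120 N, or if a joint passes its speed limit or range.

ROBOT

A 7-joint arm with a two-finger parallel gripper is mounted at the origin on the work surface. World frame = base frame: x ahead of the robot, y to its left, z up, the work surface at z = 0. Lengths are in m, angles in rad, forces in N, time in s.
With the tool pointing down it reaches from about 0.4 to 0.875 m from the base axis. Payload 19.3 kg.
Tool frame: the origin (TCP) lies on the centre line of the jaws, within the pads' length; the fingertips stand 25 mm ahead of it and the grasp point (between the pads) lies 6 mm ahead of it (tips_ahead is the distance from the TCP to the fingertips, in m); z points along the fingers, y is the direction in which the jaws open and shut (so a half turn about z gives the same grasp; the last joint's range is limited). The gripper opens to 85 mm and grips with 20 to 120 N. Pads are 22 mm wide; open, the fingers measure 114 mm over their backs; the gripper's body (76 mm by 85 mm) begins 54 mm behind the grasp point. The pads swing forward as they close: fully open they stand 13 mm farther back than shut.
Start: joints at [-1.221, 0.521, -0.036, 1.599, 0.021, 1.021, -0.113], TCP at [0.255, 0.571, 0.256] pointing down, gripper open.
Joint ranges: [-2.91, 2.91], [-0.3, 2.13], [-1.5, 1.42], [0.17, 2.43], [-1.26, 4.41], [0.16, 1.93], [-2.52, 2.52]. Speed limits (rad/s): [1.89, 1.89, 2.39, 2.39, 3.01, 3.01, 3.01].

INTERFACE

Orientations are given as [roll, pitch, yaw] about the fixed x, y, z axes, in that order (R = Rz(yaw) Ry(pitch) Rx(roll)).
In Python, from workcell import observe, grab_frame, job_done, outline_of, tips_ahead gives the robot as it stands. The module is installed in compiled form; this text tells all that it offers.
- The arm moves only by the tool move_arm, never from a script. Its argument "motion" is a list of rows, each a list of 2 entries, a list of its own where there are three numbers: the shift along the world's x, y, z in mm, then the turn, a rotation vector about the world's x, y, z in rad. A call has 1 to 12 rows; each row is the pose to reach, as a shift and turn from the pose commanded when the call began; what a row does not reach only later rows make up. A row lasts 1/8 s, in which the tool goes at most 62.5 mm and 10.7 degrees, less where a joint would pass 70% of its speed; a pose out of reach is approached as far as the arm can. A call with a gripper value outside its range is refused whole. "jaw" is the finger opening in mm, from 0 to 85.4, set as the call begins (left out, the last holds). The fingers move at their own pace and stop on an object; "grip_force" is the grip in N (left out, the last holds). Time passes only in rows, so rows that repeat a pose let the fingers close. It gives the time, the measured TCP pose, the force and the opening at its end, in the units of the state.
- observe(): the state, without advancing time (a new reading comes with each control period).
- grab_frame(name): name is "side" or "top"; returns a dict with "frame" (420x560x3 uint8, red, green, blue), "fx", "fy", "cx", "cy" (pixels), "T" (4x4, takes a point from camera to world coordinates). Camera axes: x right, y down, z forward; pixel columns grow to the right and rows downward; lengths in m; the calibration is good to about 2 mm. A picture is of the moment at which its call begins. There is no depth.
- job_done(): hands the job in, once; it reports no verdict.
Trained networks look in the newest picture that a camera, given by its name, has taken for a name from the list of things; names that differ only in an ending like _2 or _b are one class to them, and where a whole thing is asked for, a point or a joint stands for the part that bears it (a point fixed in the world has none). Each returns a list of dicts, best first, with "score" (0 to 1); they miss things now and then, are a little off and sometimes report something else, mostly with a low value. They report only what shows in the picture. A call takes as long as a camera call. They do not tell look-alikes from the thing itself.
- outline_of(label, camera): "pixels" (420x560 bool, what is visible of it) and "pixel" ([column, row] in pixels, amid what is visible of it).
The state is a dict: "clock": time; "qpos": joint angles; "qd": joint speeds; "joint_efforts": joint torques, N m; "position": TCP position; "tool_rot": TCP orientation; "force": force on the tool from outside, world axes, zero at the start; "moment": the same for the moment, N m; "grip_width": finger opening in m.
Only numpy, scipy, OpenCV 4.12 (cv2) and the standard library are available. Lean on these libraries where they do the work, as an engineer would, in place of code of your own. Each camera call takes 0.05 s, during which the arm holds its last target.

## Working session

There is one attempt and no reset: what is moved stays moved. The work goes in short steps, Python scripts to look and compute and a tool call to move; the robot and the scene stay as the last step left them, time stands still between calls to the robot, and variables do not carry over. Pictures are saved under pics/ and viewed, and the job is handed in when it is done.

Besides the shell and the picture viewer there is one more tool, called as name(argument=value, ...), one argument or row to a line, values as JSON. move_arm: Moves the arm, as the interface text tells. Its arguments: {"type":"object","properties":{"motion":{"type":"array"},"jaw":{"type":"number"},"grip_force":{"type":"number"}},"required":["motion"]}

```bash
mkdir -p pics
cat > h.py <<'E'
import numpy as np, cv2
from workcell import observe, grab_frame, job_done, outline_of, tips_ahead
def save(name, fn, scale=1.4):
    g=grab_frame(name); im=cv2.cvtColor(g["frame"],cv2.COLOR_RGB2BGR)
    cv2.imwrite("pics/"+fn, cv2.resize(im,None,fx=scale,fy=scale,interpolation=cv2.INTER_CUBIC)); return g
def proj(g,P):
    P=np.atleast_2d(P); T=np.linalg.inv(g["T"]); c=P@T[:3,:3].T+T[:3,3]
    return np.c_[g["fx"]*c[:,0]/c[:,2]+g["cx"], g["fy"]*c[:,1]/c[:,2]+g["cy"]]
def ray(g,px):
    d=np.array([(px[0]-g["cx"])/g["fx"],(px[1]-g["cy"])/g["fy"],1.]); d=g["T"][:3,:3]@d
    return g["T"][:3,3],d/np.linalg.norm(d)
def onz(g,px,z):
    o,d=ray(g,px); return o+d*(z-o[2])/d[2]
E
python3 - <<'E'
from h import *
np.set_printoptions(precision=4,suppress=True)
for n in("side","top"):
    g=save(n,n+"0.png"); print(n,g["fx"],g["cx"],g["cy"]); print(g["T"])
    for l in ["fixture","module_grip","spare_center","loupe_center","post_center","jar_center","driver_grip","bracket_center","lever","bail"]:
        r=outline_of(l,n); print(l,[(round(x["score"],2),np.round(x["pixel"]),int(x["pixels"].sum())) for x in r[:3]])
print(observe())
E
```

```text
side 496.66037579877224 281.5955390021786 208.29586410202745
[[-0.9819 -0.1077  0.1555  0.3362]
 [-0.1887  0.5006 -0.8448  1.0742]
 [ 0.0132 -0.8589 -0.5119  0.7647]
 [ 0.      0.      0.      1.    ]]
fixture [(0.95, array([268., 245.]), 3233), (0.72, array([184., 288.]), 597)]
module_grip [(0.9, array([280., 192.]), 778), (0.71, array([242., 164.]), 668), (0.58, array([362., 183.]), 854)]
spare_center [(0.57, array([270., 318.]), 1788)]
loupe_center [(0.88, array([336., 288.]), 485)]
post_center []
jar_center [(0.68, array([246., 182.]), 373)]
driver_grip [(0.66, array([262., 366.]), 641)]
bracket_center [(0.9, array([347., 213.]), 401), (0.46, array([292., 210.]), 316)]
lever [(0.7, array([292., 213.]), 303)]
bail [(0.74, array([293., 214.]), 120)]
top 458.3237850824178 267.6782931931113 208.06690414866344
[[-0.0182 -0.9755  0.2192  0.2067]
 [-0.9998  0.0173 -0.0063 -0.0765]
 [ 0.0023 -0.2192 -0.9757  1.6224]
 [ 0.      0.      0.      1.    ]]
fixture [(0.97, array([238., 205.]), 2230)]
module_grip [(0.9, array([342., 271.]), 732), (0.77, array([354., 160.]), 697), (0.75, array([
[... 218 characters left out ...]
ip [(0.78, array([127., 240.]), 184)]
bracket_center [(0.75, array([293., 267.]), 260)]
lever [(0.64, array([238., 207.]), 2313), (0.49, array([313., 206.]), 682), (0.49, array([314., 168.]), 187)]
bail []
{'clock': 1.1, 'qpos': array([-1.2212,  0.5214, -0.0363,  1.5995,  0.0212,  1.0211, -0.1128]), 'qd': array([-0.0001, -0.0017,  0.0006,  0.0003, -0.0008,  0.0021, -0.0003]), 'joint_efforts': array([  0.0004, -92.6843,   1.9802, -37.0269,   0.0184,   0.002 ,
        -0.    ]), 'position': array([0.2547, 0.5707, 0.2563]), 'tool_rot': array([-3.1415,  0.    ,  2.7218]), 'force': array([-0.1494,  0.0794, -0.4913]), 'moment': array([ 0.0187, -0.0151,  0.0317]), 'grip_width': 0.08556445801543694}
```

View pictures.

View pics/side0.png

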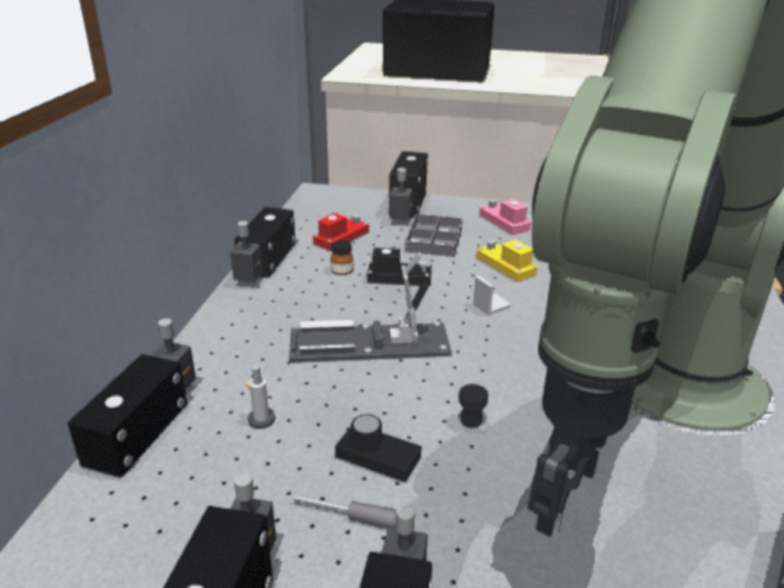

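View pics/top0.png

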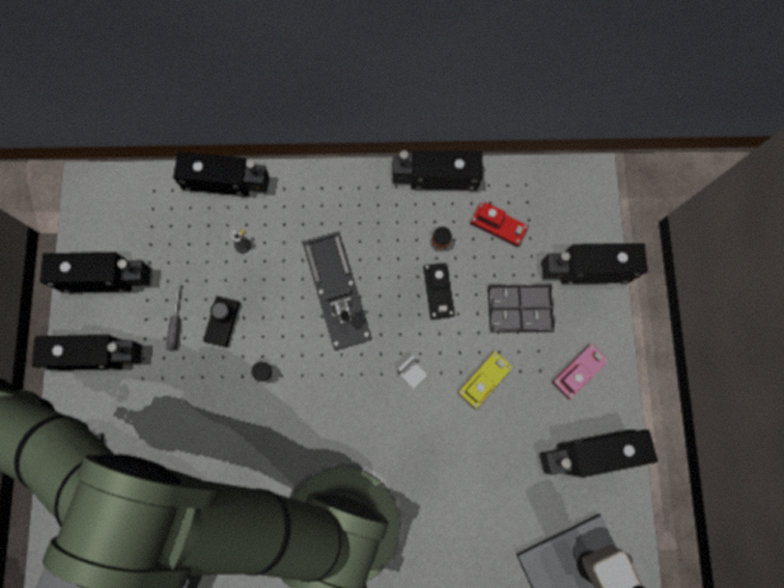

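Run:
```python
from h import *
a=grab_frame("side"); b=grab_frame("top")
import pickle; pickle.dump((a,b),open("f0.pkl","wb"))
im=lambda g:cv2.cvtColor(g["frame"],cv2.COLOR_RGB2BGR)
c=im(a)[165:265,200:335]; cv2.imwrite("pics/sz.png",cv2.resize(c,None,fx=5.9,fy=5.9,interpolation=cv2.INTER_CUBIC))
c=im(b)[160:255,205:335]; c=cv2.convertScaleAbs(c,alpha=1.8); cv2.imwrite("pics/tz.png",cv2.resize(c,None,fx=6,fy=6,interpolation=cv2.INTER_CUBIC))
```

```text
(no output)
```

View pics/sz.png

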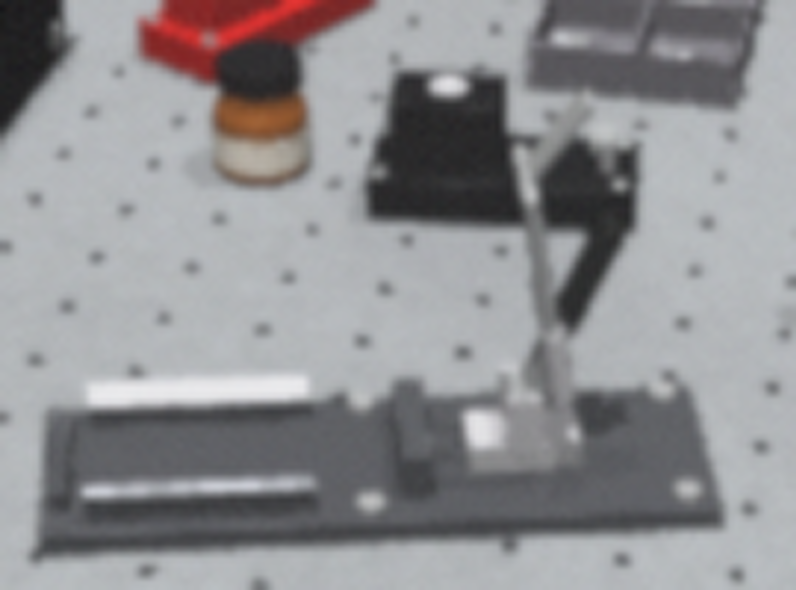

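View pics/tz.png

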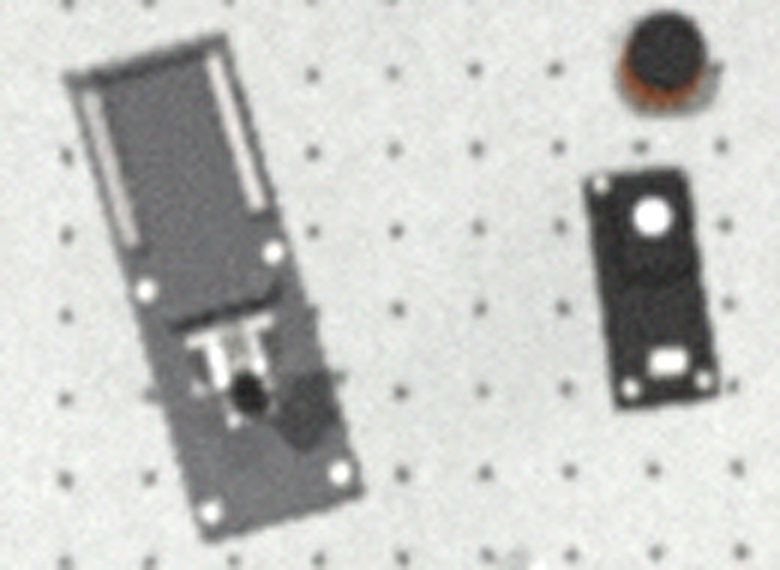

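```bash
cat > fit.py <<'E'
from h import *
import pickle
from scipy.optimize import minimize
a,b=pickle.load(open("f0.pkl","rb"))
def un(p,s,o): return [(p[0]+.5)/s-.5+o[0],(p[1]+.5)/s-.5+o[1]]
def T(p,loc):
    c,s=np.cos(p[2]),np.sin(p[2]); loc=np.atleast_2d(loc)
    return np.c_[p[0]+c*loc[:,0]-s*loc[:,1],p[1]+s*loc[:,0]+c*loc[:,1],loc[:,2]]
# silhouettes via convex hull of box(es); score: mean intensity contrast dark inside vs outside along hull boundary
def hull(g,p,boxes):
    polys=[]
    for (x0,x1,y0,y1,z0,z1) in boxes:
        P=np.array([[x,y,z] for x in(x0,x1) for y in(y0,y1) for z in(z0,z1)])
        polys.append(cv2.convexHull(proj(g,T(p,P)).astype(np.float32))[:,0])
    return polys
def mask(g,p,boxes,S=8,off=(0,0),size=None):
    m=np.zeros((size[1]*S,size[0]*S),np.uint8)
    for q in hull(g,p,boxes):
        cv2.fillConvexPoly(m,np.round(((q-off+.5)*S-.5)*16).astype(np.int32),255,shift=4)
    return cv2.resize(m,size,interpolation=cv2.INTER_AREA)/255.
def cost(p,boxes,rois,fg):
    c=0
    for g,(x0,y0,x1,y1) in rois:
        im=cv2.cvtColor(g["frame"],cv2.COLOR_RGB2GRAY)[y0:y1,x0:x1].astype(float)
        obs=np.clip((np.percentile(im,85)-im)/(np.percentile(im,85)-fg(im)),0,1)
        m=mask(g,p,boxes,off=(x0,y0),size=(x1-x0,y1-y0))
        m=cv2.GaussianBlur(m,(0,0),.7)
        dil=cv2.dilate(m,np.ones((7,7)))-0
        w=(dil>0.02)&(cv2.erode(m,np.ones((7,7)))<.98)
        c+=np.mean(((m-obs)**2))*1000
    return c
E
python3 - <<'E'
from fit import *
np.set_printoptions(precision=4,suppress=True)
for nm,pts,s,o,g in [("fixTop",[(67,75),(222,35),(362,492),(205,540)],6,(205,160),b),("modTop",[(585,178),(686,170),(718,400),(615,408)],6,(205,160),b),
  ("fixSide",[(40,540),(722,515),(692,388),(50,405)],5.9,(200,165),a)]:
    P=np.array([onz(g,un(p,s,o),.012 if 'fix' in nm else .025) for p in pts]); c=P.mean(0); 
    print(nm,P[:,:2].tolist(),c)
    print(np.linalg.norm(P-np.roll(P,1,0),axis=1), np.arctan2(*(P[0]-P[3])[[1,0]]),np.arctan2(*(P[1]-P[2])[[1,0]]))
E
```

```text
fixTop [[0.7069082856238841, 0.10099246378183371], [0.7308338956692864, 0.006194187727859207], [0.44687720950805265, -0.07483088038909474], [0.4200637471728482, 0.017975536246356727]] [0.5762 0.0126 0.012 ]
[0.2986 0.0978 0.2953 0.0966] 0.2817171257717746 0.2779564114063827
modTop [[0.6328172017657717, -0.21206668710826945], [0.6367236815222534, -0.2729904901474549], [0.495935345427326, -0.2858761261862692], [0.49222596961656545, -0.22489577509631667]] [ 0.5644 -0.249   0.025 ]
[0.1412 0.061  0.1414 0.0611] 0.09099896539672069 0.09127059818346966
fixSide [[0.7068960547292024, 0.1052380972331346], [0.42121334180886283, 0.02617620208261573], [0.4471377088439444, -0.07170572028851296], [0.7354422404589223, 0.004283842150862416]] [0.5777 0.016  0.012 ]
[0.1049 0.2964 0.1013 0.2982] 1.8463658458538519 1.8297051395196218
```

```bash
cat >> fit.py <<'E'
from scipy.optimize import least_squares
from scipy.ndimage import map_coordinates
def edgeres(p,boxes,gs,R=3.0):
    out=[]
    for g in gs:
        im=cv2.GaussianBlur(cv2.cvtColor(g["frame"],cv2.COLOR_RGB2GRAY).astype(np.float32),(0,0),.6)
        polys=hull(g,p,boxes)
        for k,q in enumerate(polys):
            n=len(q)
            for i in range(n):
                u,v=q[i],q[(i+1)%n]; L=np.linalg.norm(v-u)
                if L<4: continue
                d=(v-u)/L; nn=np.array([d[1],-d[0]])
                if np.dot(nn,(u+v)/2-q.mean(0))<0: nn=-nn
                for t in np.arange(2,L-2,1.0):
                    c=u+d*t
                    if any(cv2.pointPolygonTest(o.astype(np.float32),tuple(map(float,c)),True)>-1.5 for j,o in enumerate(polys) if j!=k): continue
                    s=np.arange(-R,R+.01,.25); P=c[None]+nn[None]*s[:,None]
                    pr=map_coordinates(im,[P[:,1],P[:,0]],order=1)
                    gr=np.clip(np.gradient(pr),0,None)
                    if gr.max()*4<12: continue
                    w=gr*(gr>.5*gr.max()); out.append((c,(w*s).sum()/w.sum(),nn,g is gs[0]))
    return out
def fit(p,boxes,gs,N=8,R=4.0):
    p=np.array(p,float)
    for it in range(N):
        o=edgeres(p,boxes,gs,R=max(1.5,R-it*.5))
        # numeric jacobian: match the normal displacement of projected points
        r=np.array([x[1] for x in o]); J=np.zeros((len(o),3))
        for g in gs:
            idx=[i for i,x in enumerate(o) if x[3]==(g is gs[0])]
            if not idx: continue
            # approximate point z with the top plane
            zt=boxes[0][5]
            C=np.array([onz(g,o[i][0],zt) for i in idx]); NN=np.array([o[i][2] for i in idx])
            for k,dx in enumerate([(1,0),(0,1)]):
                J[idx,k]=((proj(g,C+np.array([*dx,0])*1e-3)-proj(g,C))*NN).sum(1)/1e-3
            rot=np.c_[-(C[:,1]-p[1]),C[:,0]-p[0],0*C[:,0]]
            J[idx,2]=((proj(g,C+rot*1e-3)-proj(g,C))*NN).sum(1)/1e-3
        w=1/(1+(np.abs(r-np.median(r))/.5)**2)
        dp=np.linalg.lstsq(J*w[:,None],r*w,rcond=None)[0]; p=p+dp
    return p,np.sqrt(np.mean(r**2)),np.median(np.abs(r)),len(r)
FIX=[(-.15,.15,-.05,.05,0,.012)]
# module frame: origin at module_grip on bench z
MOD=[(-.1,.04,-.03,.03,0,.025),(-.03,.03,-.02,.02,.025,.065)]
E
python3 - <<'E'
from fit import *
np.set_printoptions(precision=4,suppress=True)
for nm,p0,B in (("fix",[.577,.0137,.279],FIX),("mod",[.5644+.03*np.cos(.091),-.249+.03*np.sin(.091),.091],MOD)):
    for gs in ([b],[a],[a,b]): print(nm,*fit(p0,B,gs))
E
```

```text
fix [0.5756 0.0127 0.2831] 0.4090718449783814 0.2649974328210462 202
fix [0.5792 0.0128 0.2817] 0.42384406468711877 0.2783063805217392 240
fix [0.5763 0.0118 0.2755] 0.49072848334724045 0.3311027299649523 443
mod [ 0.5969 -0.2467  0.1071] 0.2202472739595937 0.15204176837349032 67
mod [ 0.5995 -0.2472  0.1022] 0.44309484397255455 0.23145063998840062 95
mod [ 0.5987 -0.2471  0.0959] 0.4023877183079016 0.23165925413178692 161
```

move_arm(
  motion=[
    [[20, -55, 20], [0, 0, -0.18]],
    [[45, -110, 40], [0, 0, -0.36]],
    [[70, -170, 50], [0, 0, -0.54]],
    [[95, -230, 50], [0, 0, -0.72]],
    [[120, -285, 50], [0, 0, -0.9]],
    [[145, -340, 50], [0, 0, -1.08]],
    [[170, -400, 50], [0, 0, -1.26]],
    [[195, -460, 50], [0, 0, -1.44]],
    [[220, -520, 50], [0, 0, -1.62]],
    [[245, -580, 50], [0, 0, -1.8]],
    [[270, -640, 40], [0, 0, -1.98]],
    [[295, -700, 30], [0, 0, -2.16]],
  ],
  jaw=70,
)

```text
clock: 2.7
position: [0.5433, -0.1136, 0.2892]
tool_rot: [3.141, -0.001, 0.557]
force: [0.3, 1.2, -0.1]
grip_width: 0.0699
```

move_arm(
  motion=[
    [[16, -40, -40], [0, 0, -0.16]],
    [[32, -80, -80], [0, 0, -0.32]],
    [[48, -118, -120], [0, 0, -0.459]],
    [[48, -118, -146], [0, 0, -0.459]],
    [[48, -118, -146], [0, 0, -0.459]],
  ],
)

```text
clock: 3.32
position: [0.5896, -0.2297, 0.1414]
tool_rot: [-3.14, 0.003, 0.103]
force: [-0.5, -0.5, 0.4]
grip_width: 0.07
```

Run:
```python
from h import *
a=grab_frame("side"); b=grab_frame("top")
im=lambda g:cv2.cvtColor(g["frame"],cv2.COLOR_RGB2BGR)
c=im(a)[140:240,200:335]; A=cv2.resize(c,None,fx=4,fy=4,interpolation=cv2.INTER_CUBIC)
c=im(b)[160:260,255:350]; c=cv2.convertScaleAbs(c,alpha=1.8); B=cv2.resize(c,None,fx=4,fy=4,interpolation=cv2.INTER_CUBIC)
o=np.zeros((400,540+380,3),np.uint8); o[:,:540]=A; o[:,540:]=B
cv2.imwrite("pics/m1.png",cv2.resize(o,None,fx=.86,fy=.86))
s=observe(); print(s["position"],s["tool_rot"],s["qpos"],s["force"],tips_ahead, tips_ahead() if callable(tips_ahead) else '')
```

```text
[ 0.59085889 -0.22967667  0.14408918] [ 3.14146990e+00 -7.45151299e-04  1.03460064e-01] [-0.12093187  0.76757312  0.63428326  1.69114133 -0.56693463  0.87353522
 -0.71362353] [ 0.37460003 -0.11519345  0.60975725] 0.025
```

View pics/m1.png

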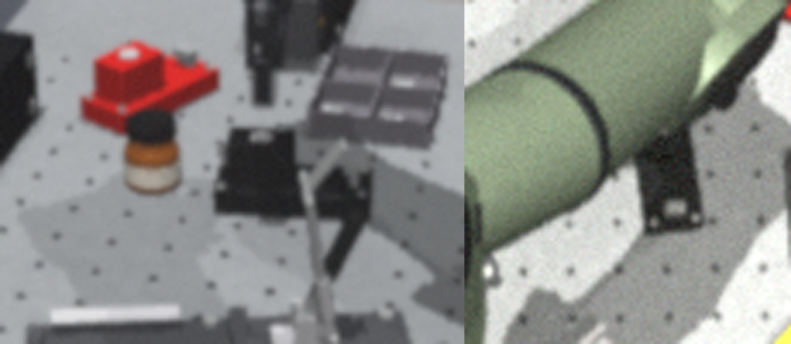

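move_arm(
  motion=[
    [[7, -17, 0], [0, 0, 0]],
    [[7, -17, -25], [0, 0, 0]],
    [[7, -17, -50], [0, 0, 0]],
    [[7, -17, -50], [0, 0, 0]],
  ],
)

```text
clock: 3.92
position: [0.5974, -0.2471, 0.0929]
tool_rot: [-3.141, 0.001, 0.103]
force: [-0.5, 0.3, -0.8]
grip_width: 0.0701
```

```bash
cat > look.py <<'E'
from h import *
import sys
def look(fn,ra=(200,140,335,240),rb=None,sa=5.9,al=1.8):
    a=grab_frame("side"); im=cv2.cvtColor(a["frame"],cv2.COLOR_RGB2BGR)[ra[1]:ra[3],ra[0]:ra[2]]
    cv2.imwrite("pics/"+fn,cv2.resize(im,None,fx=sa,fy=sa,interpolation=cv2.INTER_CUBIC))
    if rb is not None:
        b=grab_frame("top"); im=cv2.cvtColor(b["frame"],cv2.COLOR_RGB2BGR)[rb[1]:rb[3],rb[0]:rb[2]]
        cv2.imwrite("pics/t_"+fn,cv2.resize(cv2.convertScaleAbs(im,alpha=al),None,fx=sa,fy=sa,interpolation=cv2.INTER_CUBIC)); return a,b
    return a
def st():
    s=observe(); print(np.round(s["clock"],2),np.round(s["position"],4),np.round(s["tool_rot"],4),np.round(s["force"],1),np.round(s["grip_width"],4))
E
python3 - <<'E'
from look import *
look("m2.png"); st()
E
```

```text
3.98 [ 0.5979 -0.2475  0.094 ] [ 3.1412e+00 -5.0000e-04  1.0270e-01] [-0.6 -1.1  1.1] 0.0699
```

View pics/m2.png

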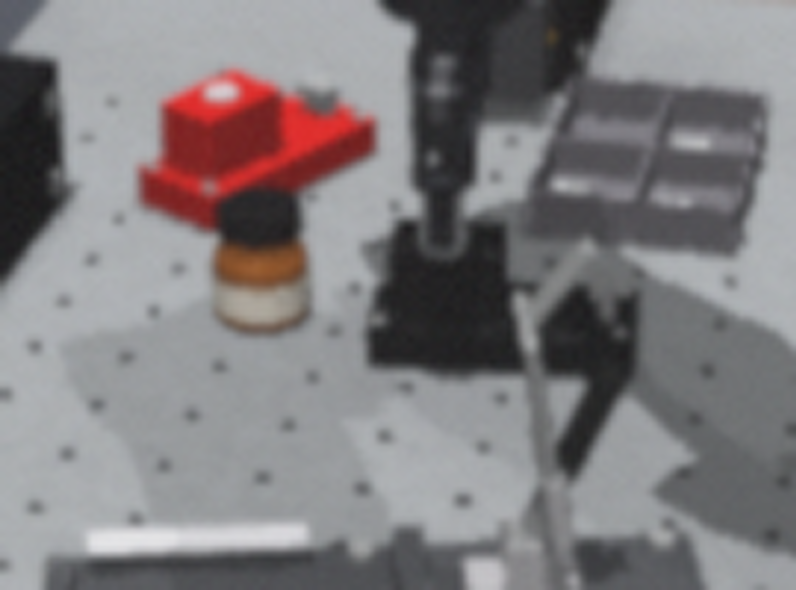

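move_arm(
  motion=[
    [[0, 0, -17], [0, 0, 0]],
    [[0, 0, -34], [0, 0, 0]],
    [[0, 0, -34], [0, 0, 0]],
  ],
)

```text
clock: 4.35
position: [0.5968, -0.2466, 0.0577]
tool_rot: [-3.141, 0.002, 0.103]
force: [-0.5, 0.3, 0.5]
grip_width: 0.0699
```

move_arm(
  motion=[
    [[0, 0, 0], [0, 0, 0]],
    [[0, 0, 0], [0, 0, 0]],
    [[0, 0, 0], [0, 0, 0]],
    [[0, 0, 0], [0, 0, 0]],
    [[0, 0, 0], [0, 0, 0]],
  ],
  jaw=20,
  grip_force=60,
)

```text
clock: 4.97
position: [0.5979, -0.2474, 0.0599]
tool_rot: [3.141, -0.001, 0.103]
force: [0.1, -2.3, 6.1]
grip_width: 0.0391
```

Run:
```python
from look import *
look("m3.png"); st()
```

```text
5.03 [ 0.5979 -0.2474  0.0599] [ 3.1408e+00 -1.1000e-03  1.0250e-01] [-0.9 -0.3  5.4] 0.039
```

View pics/m3.png

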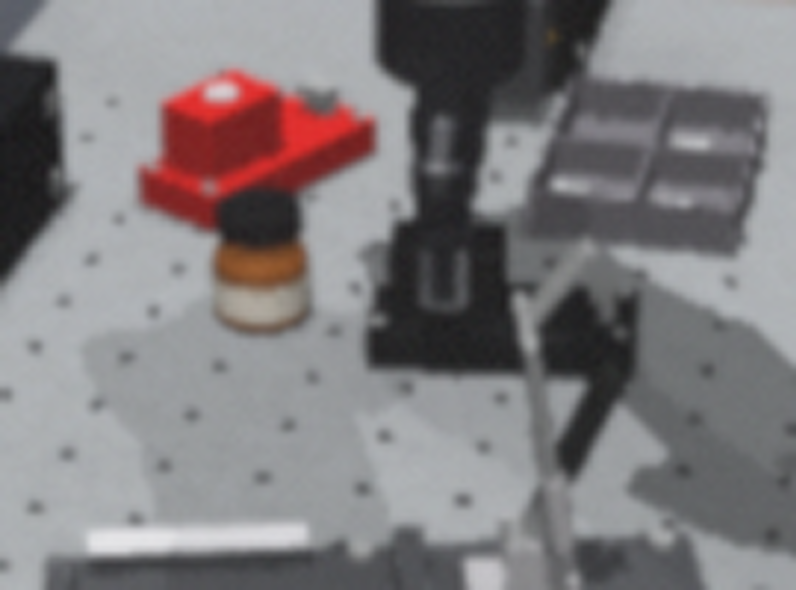

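Run:
```python
from fit import *
np.set_printoptions(precision=4,suppress=True)
F=np.array([.5774,.0127,.2824]); c,s=np.cos(F[2]),np.sin(F[2])
def onY(g,px,y):
    o,d=ray(g,px); n=np.array([-s,c,0]); t=(y+n@np.r_[F[:2],0]-n@o)/(n@d); P=o+d*t; q=P-np.r_[F[:2],0]
    return np.array([c*q[0]+s*q[1],-s*q[0]+c*q[1],q[2]])
for n,p in dict(armtop=(520,150),armmid=(545,310),armbot=(565,420),tabtip=(590,95),tabbot=(540,170),htip=(620,225),hlow=(570,325)).items():
    for y in (.022,0): print(n,y,onY(a,un(p,5.9,(200,165)),y)*1000)
```

```text
armtop 0.022 [-57.5496  22.     178.7015]
armtop 0 [-60.064   -0.     166.5927]
armmid 0.022 [-69.9229  22.      99.7387]
armmid 0 [-72.693   -0.      85.9983]
armbot 0.022 [-80.1796  22.      42.2015]
armbot 0 [-83.1616  -0.      27.2722]
tabtip 0.022 [-86.131   22.     203.5096]
tabtip 0 [-89.236    0.     191.9135]
tabbot 0.022 [-66.158   22.     168.8444]
tabbot 0 [-68.8502  -0.     156.5319]
htip 0.022 [-100.963    22.      140.8148]
htip 0 [-104.3745   -0.      127.9232]
hlow 0.022 [-80.9949  22.      91.6171]
hlow 0 [-83.9938  -0.      77.7089]
```

move_arm(
  motion=[
    [[0, 0, 20], [0, 0, 0]],
    [[10, 10, 50], [0, 0, 0]],
    [[40, 30, 80], [0, 0, 0.03]],
    [[75, 70, 90], [0, 0, 0.06]],
    [[80, 120, 90], [0, 0, 0.1]],
    [[80, 170, 90], [0, 0, 0.14]],
    [[75, 220, 90], [0, 0, 0.178]],
    [[70, 260, 85], [0, 0, 0.178]],
    [[70, 286, 75], [0, 0, 0.178]],
    [[70, 286, 65], [0, 0, 0.178]],
    [[70, 286, 65], [0, 0, 0.178]],
    [[70, 286, 65], [0, 0, 0.178]],
  ],
)

```text
clock: 6.52
position: [0.6677, 0.0376, 0.1245]
tool_rot: [3.141, -0.0, 0.279]
force: [0.3, -0.2, -6.1]
grip_width: 0.0393
```

Run:
```python
from look import *
import pickle
g=look("m4.png",(190,150,325,250),(195,150,320,250)); st()
pickle.dump(g,open("f1.pkl","wb"))
```

```text
6.62 [0.6677 0.038  0.1246] [ 3.1412e+00 -5.0000e-04  2.7940e-01] [ 0.3 -0.5 -6.2] 0.0389
```

View pics/m4.png

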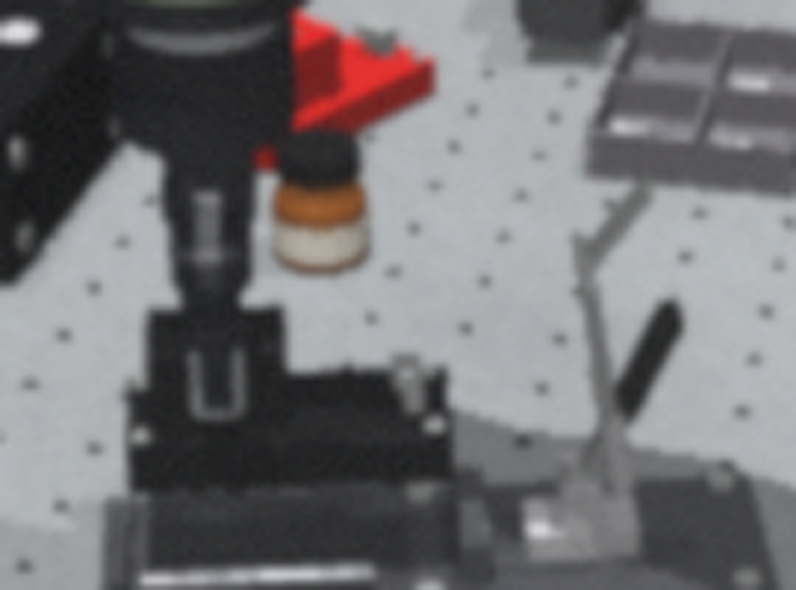

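View pics/t_m4.png

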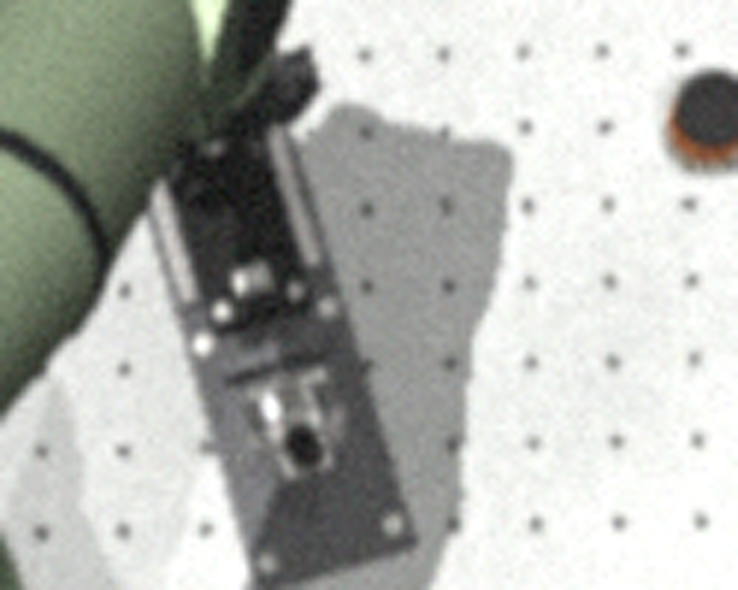

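Run:
```python
from fit import *
a1,b1=pickle.load(open("f1.pkl","rb"))
x,y,z,w=.6677,.038,.1246,.2794; zb=z-.0599
M=[(-.1,.04,-.03,.03,zb,zb+.025),(-.03,.03,-.02,.02,zb+.025,zb+.065),(-.1,-.08,-.01,.01,zb+.025,zb+.043)]
F0=dict(t=[.5756,.0127,.2831],s=[.5792,.0128,.2817])
def draw(g,F,r,S,fn,al):
    im=cv2.cvtColor(g["frame"],cv2.COLOR_RGB2BGR)[r[1]:r[3],r[0]:r[2]]
    im=cv2.resize(cv2.convertScaleAbs(im,alpha=al),None,fx=S,fy=S,interpolation=cv2.INTER_CUBIC)
    def pl(P,col,closed=True):
        q=((proj(g,P)-[r[0],r[1]]+.5)*S-.5)
        cv2.polylines(im,[np.round(q*16).astype(np.int32)],closed,col,1,cv2.LINE_AA,4)
    def box(p,B,col):
        x0,x1,y0,y1,z0,z1=B
        for zz in(z0,z1): pl(T(p,[[x0,y0,zz],[x1,y0,zz],[x1,y1,zz],[x0,y1,zz]]),col)
    for B in M: box([x,y,w],B,(0,255,255))
    box(F,FIX[0],(0,255,0))
    for s in(1,-1): pl(T(F,[[.01,s*.033,.012],[.15,s*.033,.012]]),(255,0,255),False)
    cv2.imwrite("pics/"+fn,im)
draw(a1,F0["s"],(190,150,325,260),5.9,"o_s.png",1.3); draw(b1,F0["t"],(195,150,320,250),5.9,"o_t.png",2)
```

```text
(no output)
```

View pics/o_s.png

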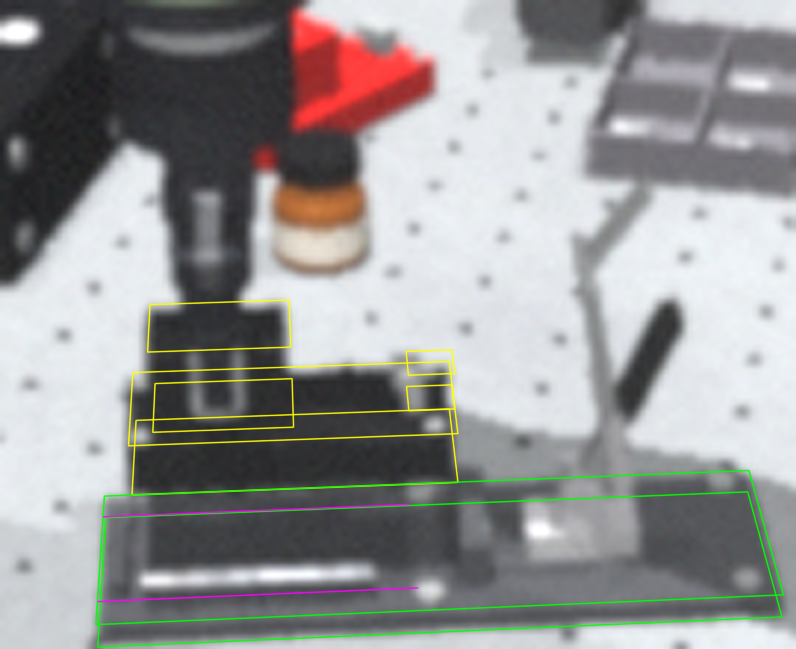

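View pics/o_t.png

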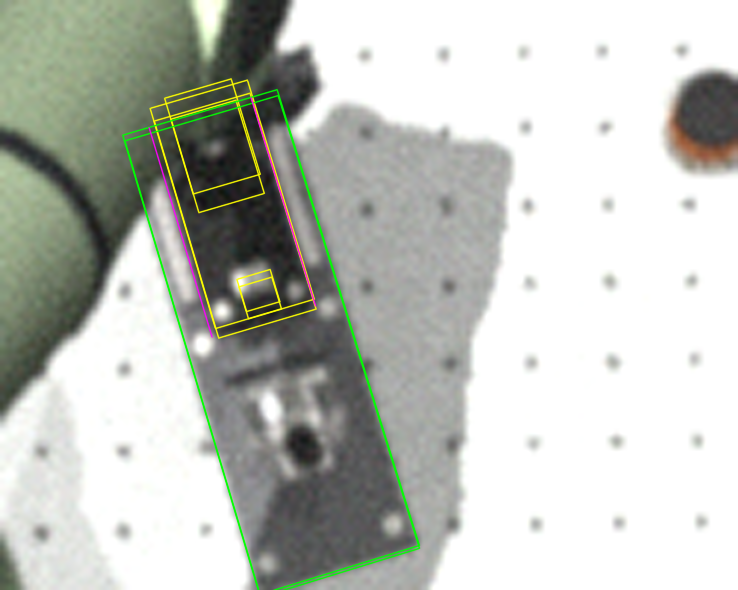

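Run:
```python
from fit import *
a1,b1=pickle.load(open("f1.pkl","rb"))
zb=.1246-.0599
M=[(-.1,.04,-.03,.03,zb,zb+.025)]
for gs in([a1],[b1]):
  for R in (2.5,3.5): 
    p=fit([.668,.038,.2794],M,gs,R=R); print(p)
    o=edgeres(p[0],M,gs,2)
    print([ (np.round(x[0]).tolist(),round(float(x[1]),1)) for x in o][::6])
```

```text
(array([0.66933878, 0.03871136, 0.27533078]), np.float64(0.5429573380855421), np.float64(0.485637655856373), 69)
[([264.0, 231.0], -0.6), ([258.0, 232.0], -0.3), ([214.0, 233.0], -0.4), ([211.0, 227.0], -0.4), ([211.0, 218.0], -0.4), ([237.0, 212.0], -0.6), ([243.0, 212.0], -0.9), ([249.0, 211.0], -0.3), ([255.0, 211.0], -0.6), ([261.0, 211.0], -0.3), ([266.0, 217.0], -0.5), ([266.0, 226.0], -0.2)]
(array([0.66944841, 0.03842503, 0.2780802 ]), np.float64(0.5362465335377998), np.float64(0.41213838791670987), 69)
[([264.0, 231.0], -0.5), ([258.0, 232.0], -0.3), ([214.0, 233.0], -0.4), ([211.0, 227.0], -0.3), ([211.0, 218.0], -0.4), ([237.0, 212.0], -0.6), ([243.0, 212.0], -0.9), ([249.0, 211.0], -0.4), ([255.0, 211.0], -0.6), ([261.0, 211.0], -0.4), ([266.0, 217.0], -0.5), ([266.0, 226.0], -0.2)]
(array([0.66573568, 0.03802974, 0.25270763]), np.float64(0.5213922295612465), np.float64(0.5283947275417467), 50)
[([234.0, 207.0], -0.1), ([228.0, 196.0], 0.5), ([226.0, 190.0], 0.8), ([225.0, 184.0], 0.6), ([239.0, 172.0], 0.8), ([241.0, 178.0], 0.3), ([242.0, 184.0], 0.5), ([244.0, 190.0], 0.7), ([246.0, 196.0], 0.7)]
(array([0.66575958, 0.03806132, 0.25323508]), np.float64(0.5219582363668918), np.float64(0.5283165056601291), 50)
[([234.0, 206.0], -0.1), ([228.0, 196.0], 0.5), ([226.0, 190.0], 0.8), ([225.0, 184.0], 0.5), ([239.0, 172.0], 0.8), ([241.0, 178.0], 0.3), ([242.0, 184.0], 0.5), ([244.0, 190.0], 0.7), ([246.0, 196.0], 0.7)]
```

move_arm(
  motion=[
    [[0, 0.5, -15], [0, 0, 0.003]],
    [[0, 0.5, -25], [0, 0, 0.003]],
    [[0, 0.5, -35], [0, 0, 0.003]],
    [[0, 0.5, -42], [0, 0, 0.003]],
    [[0, 0.5, -47], [0, 0, 0.003]],
    [[0, 0.5, -50], [0, 0, 0.003]],
  ],
)

```text
clock: 7.38
position: [0.6675, 0.0395, 0.0739]
tool_rot: [3.142, -0.0, 0.284]
force: [-0.4, 0.2, -5.2]
grip_width: 0.0388
```

move_arm(
  motion=[
    [[0, 0, -2], [0, 0, 0]],
    [[0, 0, -2.5], [0, 0, 0]],
    [[-1, -0.3, -2.5], [0, 0, 0]],
    [[-2, -0.6, -2.5], [0, 0, 0]],
    [[-2, -0.6, -2.5], [0, 0, 0]],
  ],
)

```text
clock: 8.0
position: [0.6658, 0.039, 0.0719]
tool_rot: [3.141, -0.001, 0.284]
force: [1.7, 0.2, 1.1]
grip_width: 0.0392
```

move_arm(
  motion=[
    [[-1, -0.3, 0], [0, 0, 0]],
    [[-2, -0.6, 0], [0, 0, 0]],
    [[-2, -0.6, 0], [0, 0, 0]],
  ],
)

```text
clock: 8.38
position: [0.6647, 0.0387, 0.0721]
tool_rot: [3.141, -0.003, 0.284]
force: [10.0, 1.8, -1.7]
grip_width: 0.039
```

move_arm(
  motion=[
    [[0.5, 0.2, 0], [0, 0, 0]],
    [[0.5, 0.2, 0], [0, 0, 0]],
    [[0.5, 0.2, 0], [0, 0, 0]],
    [[0.5, 0.2, 0], [0, 0, 0]],
    [[0.5, 0.2, 40], [0, 0, 0]],
    [[0.5, 0.2, 90], [0, 0, 0]],
    [[0.5, 0.2, 150], [0, 0, 0]],
    [[0.5, 0.2, 160], [0, 0, 0]],
    [[0.5, 0.2, 160], [0, 0, 0]],
  ],
  jaw=60,
)

```text
clock: 9.5
position: [0.664, 0.0388, 0.2317]
tool_rot: [-3.141, -0.001, 0.284]
force: [-0.3, -0.6, -1.0]
grip_width: 0.06
```

Run:
```python
from fit import *
from look import *
g=look("m5.png",(190,150,325,260),(195,150,320,250)); st()
pickle.dump(g,open("f2.pkl","wb"))
M=[(-.1,.04,-.03,.03,.012,.037),(-.03,.03,-.02,.02,.037,.077)]
for gg in g: print(fit([.667,.039,.284],M[:],[gg],R=2.5))
```

```text
9.6 [0.6634 0.0389 0.2302] [-3.1411e+00  1.8000e-03  2.8400e-01] [-0.7 -0.6 -0.3] 0.06
(array([0.66557875, 0.04413492, 0.32491933]), np.float64(0.5597949780916565), np.float64(0.42395628029159116), 73)
(array([0.66821892, 0.03894512, 0.23110815]), np.float64(0.5991808226440722), np.float64(0.5228361097182439), 70)
```

View pics/m5.png

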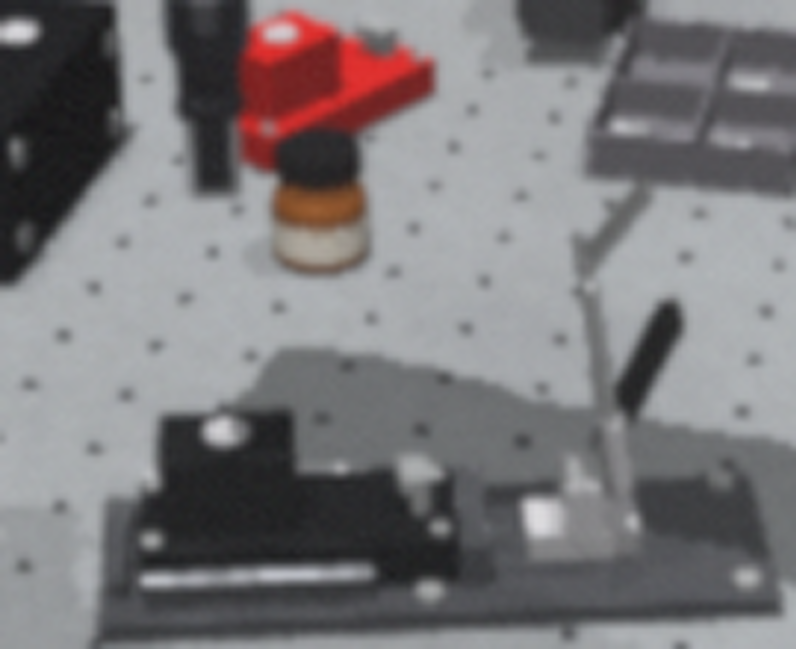

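View pics/t_m5.png

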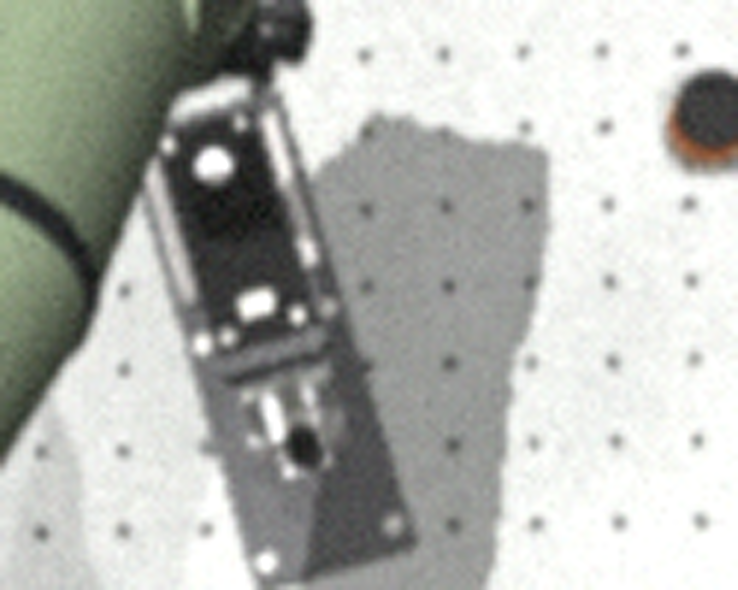

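```bash
cat > lm.py <<'E'
from fit import *
F=np.array([.5772,.0130,.282])
def model(lev,bail,ext=0.):
    piv=np.array([-.065,.042]); h=piv+.022*np.array([-np.cos(lev-.3477),np.sin(lev-.3477)])
    e=bail-lev; d=np.array([np.cos(e),np.sin(e)]); u=np.array([-np.sin(e),np.cos(e)])
    cb=h+(.098+ext)*d; tab=cb+.017*d+.017*u; t45=(d+u)/2**.5
    return dict(piv=piv,h=h,cb=cb,tab=tab,t0=tab-.022*t45,t1=tab+.022*t45,htip=piv+.097*np.array([-np.cos(lev),np.sin(lev)]),
      hd=piv+.068*np.array([-np.cos(lev),np.sin(lev)]))
def W(xz,y,F=F): return T(F,[[xz[0],y,xz[1]]])[0]
def overlay(g,lev,bail,r,S,fn,al=1.4,F=F,ext=0.):
    im=cv2.cvtColor(g["frame"],cv2.COLOR_RGB2BGR)[r[1]:r[3],r[0]:r[2]]
    im=cv2.resize(cv2.convertScaleAbs(im,alpha=al),None,fx=S,fy=S,interpolation=cv2.INTER_CUBIC)
    m=model(lev,bail,ext)
    def ln(p,yp,q,yq,col):
        k=((proj(g,[W(p,yp,F),W(q,yq,F)])-[r[0],r[1]]+.5)*S-.5); cv2.line(im,*[tuple(map(int,np.round(x*16))) for x in k],col,1,cv2.LINE_AA,4)
    for y in(-.022,.022): ln(m["h"],y,m["cb"],y,(0,255,0))
    ln(m["cb"],-.0255,m["cb"],.0255,(0,255,255)); ln(m["t0"],0,m["t1"],0,(255,0,255)); ln(m["piv"],0,m["htip"],0,(0,0,255))
    cv2.imwrite("pics/"+fn,im)
E
python3 - <<'E'
from lm import *
a,b=pickle.load(open("f2.pkl","rb"))
overlay(a,1.145,1.145+1.407,(250,170,340,250),6.5,"l1.png",F=np.array([.5792,.0128,.2817]))
overlay(b,1.145,1.145+1.407,(215,190,285,250),6.5,"l1t.png",2,F=np.array([.5756,.0127,.2831]))
E
```

```text
(no output)
```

View pics/l1.png

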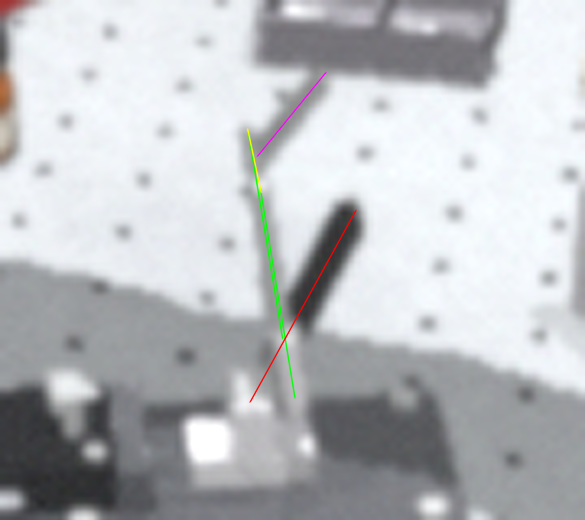

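View pics/l1t.png

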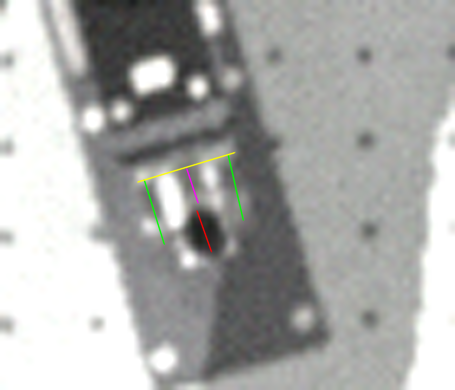

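Run:
```python
from lm import *
np.set_printoptions(precision=1,suppress=True)
m0=None
for k,t in enumerate(np.linspace(0,1,13)):
    lev=1.16+(1.85-1.16)*t; e=np.deg2rad(80.6)*(1-t)+np.deg2rad(-1)*t
    m=model(lev,lev+e); w=W(m["tab"],0)*1000
    if k==0: m0=w; print("tabworld",w)
    print(round(lev,2),round(np.rad2deg(e)),m["tab"]*1000,"cb",m["cb"]*1000,"d",w-m0, "t1",m["t1"]*1000)
```

```text
tabworld [502.2  -8.7 174.2]
1.16 81 [-78.1 174.2] cb [-64.1 154.7] d [0. 0. 0.] t1 [-90.9 192.1]
1.22 74 [-63.4 174. ] cb [-51.8 152.9] d [14.1  4.1 -0.2] t1 [-74.  193.3]
1.27 67 [-48.9 172.1] cb [-39.9 149.8] d [28.1  8.1 -2.1] t1 [-57.2 192.5]
1.33 60 [-34.8 168.6] cb [-28.5 145.4] d [41.6 12.1 -5.6] t1 [-40.5 189.8]
1.39 53 [-21.2 163.5] cb [-17.7 139.7] d [ 54.7  15.8 -10.7] t1 [-24.4 185.2]
1.45 47 [ -8.3 156.8] cb [ -7.6 132.8] d [ 67.   19.4 -17.4] t1 [ -8.9 178.8]
1.5 40 [  3.6 148.8] cb [  1.5 124.9] d [ 78.5  22.7 -25.4] t1 [  5.6 170.7]
1.56 33 [ 14.5 139.5] cb [  9.5 116. ] d [ 89.   25.8 -34.7] t1 [ 19.1 161. ]
1.62 26 [ 24.2 129.1] cb [ 16.5 106.3] d [ 98.3  28.5 -45.1] t1 [ 31.3 149.9]
1.68 19 [ 32.6 117.6] cb [22.2 95.9] d [106.3  30.8 -56.6] t1 [ 42.1 137.4]
1.74 13 [ 39.5 105.3] cb [26.6 85. ] d [113.   32.7 -68.9] t1 [ 51.3 123.9]
1.79 6 [44.9 92.4] cb [29.7 73.7] d [118.2  34.2 -81.8] t1 [ 58.8 109.4]
1.85 -1 [48.8 78.9] cb [31.5 62.2] d [121.9  35.3 -95.3] t1 [64.6 94.2]
```

move_arm(
  motion=[
    [[0, 0, 25], [0, 0, 0]],
    [[-45, -13, 28], [0, 0, 0]],
    [[-90, -27, 28], [0, 0, 0]],
    [[-135, -40, 28], [0, 0, 0]],
    [[-162, -48, 28], [0, 0, 0]],
    [[-162, -48, 28], [0, 0, 0]],
    [[-162, -48, 28], [0, 0, 0]],
  ],
  jaw=45,
)

```text
clock: 10.48
position: [0.5023, -0.009, 0.2591]
tool_rot: [3.141, 0.001, 0.284]
force: [-0.3, 0.9, 0.1]
grip_width: 0.045
```

Run:
```python
from look import *
g=look("m6.png",(210,120,345,220)); st()
```

```text
10.52 [ 0.5024 -0.0091  0.2591] [3.1411e+00 7.0000e-04 2.8430e-01] [ 0.5  0.3 -0.1] 0.0452
```

View pics/m6.png

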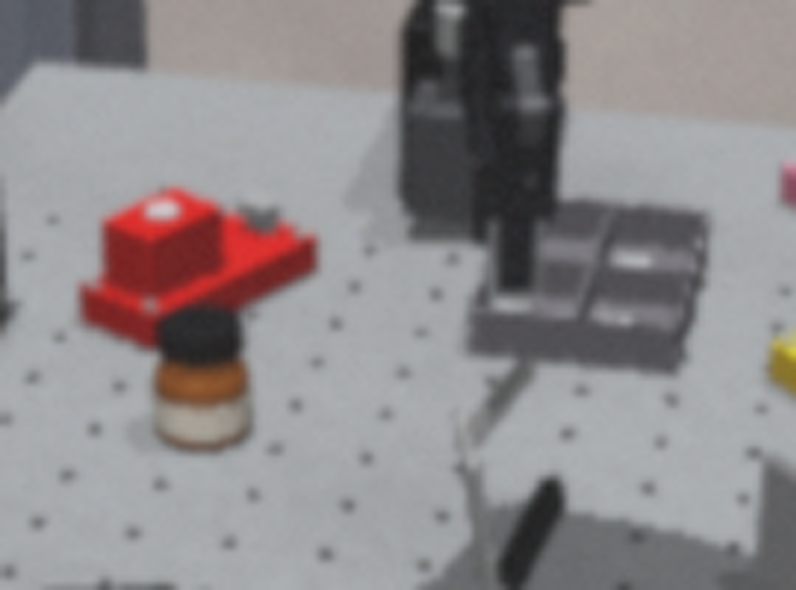

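move_arm(
  motion=[
    [[0, 0, -25], [0, 0, 0]],
    [[0, 0, -48], [0, 0, 0]],
    [[0, 0, -67], [0, 0, 0]],
    [[0, 0, -67], [0, 0, 0]],
  ],
)

```text
clock: 11.02
position: [0.5018, -0.0095, 0.1914]
tool_rot: [3.141, 0.003, 0.284]
force: [0.4, -0.2, -0.8]
grip_width: 0.0448
```

move_arm(
  motion=[
    [[0, 0, 0], [0, 0, 0]],
    [[0, 0, 0], [0, 0, 0]],
    [[0, 0, 0], [0, 0, 0]],
    [[0, 0, 0], [0, 0, 0]],
  ],
  jaw=5,
  grip_force=25,
)

```text
clock: 11.52
position: [0.5023, -0.0095, 0.193]
tool_rot: [3.141, -0.001, 0.284]
force: [0.0, -1.8, 4.9]
grip_width: 0.015
```

Run:
```python
from look import *
g=look("m7.png",(210,120,345,220)); st()
```

```text
11.58 [ 0.5023 -0.0095  0.1929] [ 3.1414e+00 -8.0000e-04  2.8370e-01] [ 0.1 -2.1  3.7] 0.0154
```

View pics/m7.png

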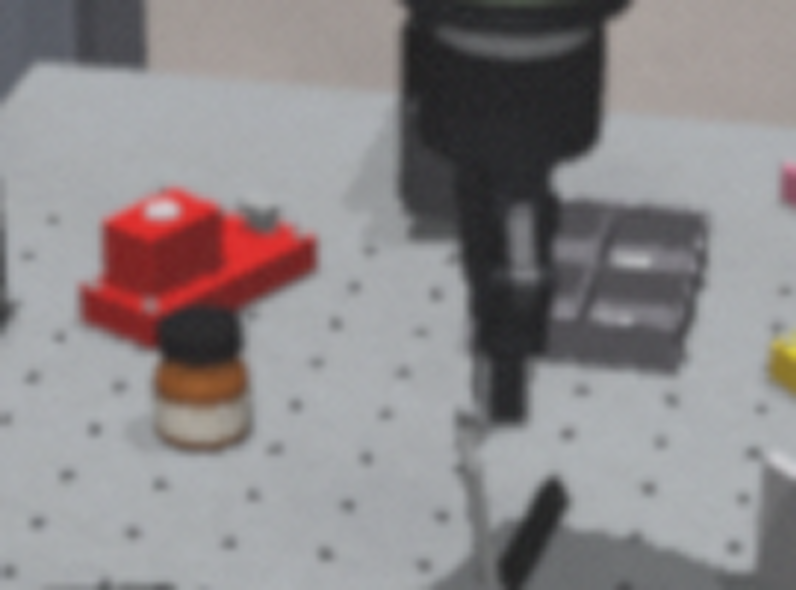

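move_arm(
  motion=[
    [[14, 4, 0], [0, 0, 0]],
    [[28, 8, -2], [0, 0, 0]],
    [[41.5, 12, -5.5], [0, 0, 0]],
    [[54.5, 16, -10.5], [0, 0, 0]],
    [[67, 19.5, -17.5], [0, 0, 0]],
    [[67, 19.5, -17.5], [0, 0, 0]],
  ],
)

```text
clock: 12.32
position: [0.5696, 0.0102, 0.1743]
tool_rot: [3.141, 0.001, 0.284]
force: [-0.6, -2.9, 0.1]
grip_width: 0.0152
```

Run:
```python
from look import *
g=look("m8.png",(190,140,325,250)); st()
```

```text
12.38 [0.5692 0.01   0.1747] [3.1412e+00 2.0000e-04 2.8370e-01] [-0.4 -2.7 -0.3] 0.015
```

View pics/m8.png

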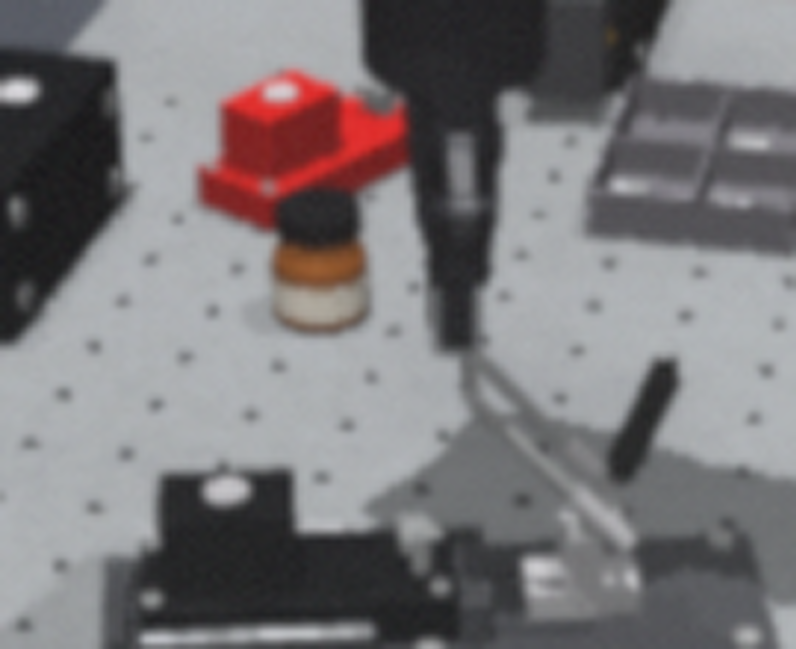

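move_arm(
  motion=[
    [[11.5, 3, -8], [0, 0, 0]],
    [[22, 6.5, -17], [0, 0, 0]],
    [[31.5, 9, -28], [0, 0, 0]],
    [[39.5, 11.5, -39], [0, 0, 0]],
    [[46, 13.5, -51.5], [0, 0, 0]],
    [[46, 13.5, -51.5], [0, 0, 0]],
  ],
)

```text
clock: 13.12
position: [0.615, 0.0237, 0.1225]
tool_rot: [3.141, 0.001, 0.284]
force: [0.5, -3.3, 1.0]
grip_width: 0.0153
```

Run:
```python
from look import *
g=look("m9.png",(190,150,325,260)); st()
```

```text
13.18 [0.6148 0.0234 0.1231] [3.1415e+00 1.0000e-03 2.8360e-01] [ 0.  -2.2  0.7] 0.0148
```

View pics/m9.png

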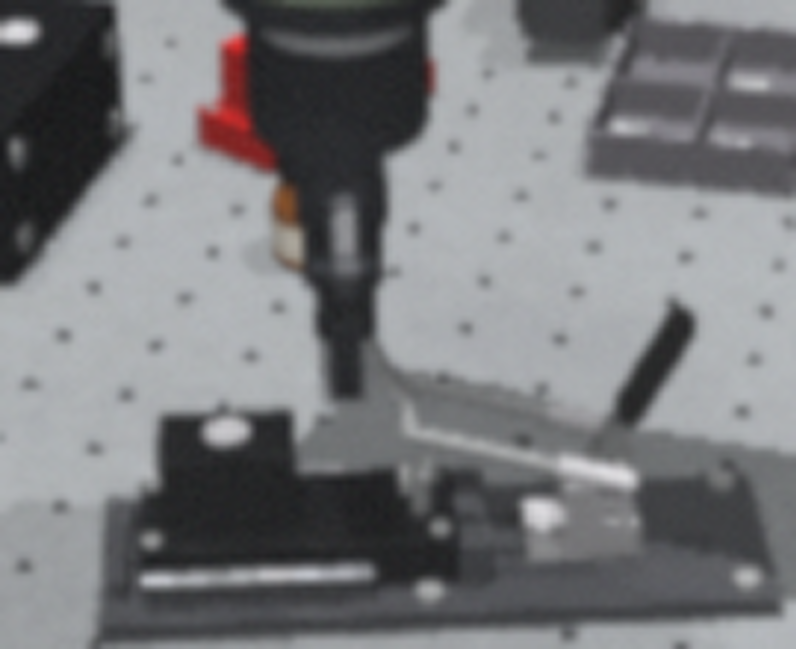

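Run:
```python
from lm import *
a=grab_frame("side")
overlay(a,1.12,1.12+.13,(235,180,325,250),8,"l2.png",F=np.array([.5792,.0128,.2817]))
```

```text
(no output)
```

View pics/l2.png

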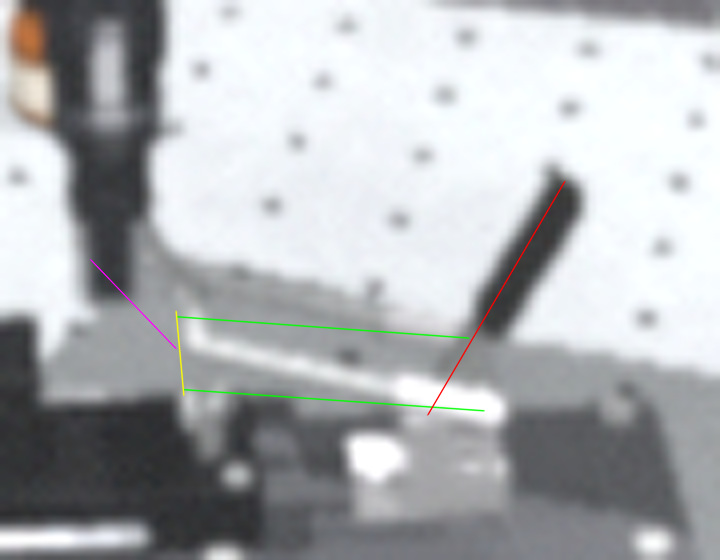

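move_arm(
  motion=[
    [[0, 0, 0], [0, 0, 0]],
    [[0, 0, 0], [0, 0, 0]],
    [[0, 0, 0], [0, 0, 0]],
    [[0, 0, 0], [0, 0, 0]],
  ],
  jaw=42,
)

```text
clock: 13.72
position: [0.615, 0.0237, 0.1237]
tool_rot: [-3.141, -0.0, 0.284]
force: [-0.8, -0.2, 0.0]
grip_width: 0.0418
```

Run:
```python
from lm import *
from look import st
a=grab_frame("side"); st()
overlay(a,1.09,1.09+.02,(235,180,325,250),8,"l3.png",F=np.array([.5792,.0128,.2817]))
```

```text
13.78 [0.615  0.0237 0.1237] [-3.1415e+00 -1.0000e-04  2.8380e-01] [-0.9 -0.2  0.1] 0.0417
```

View pics/l3.png

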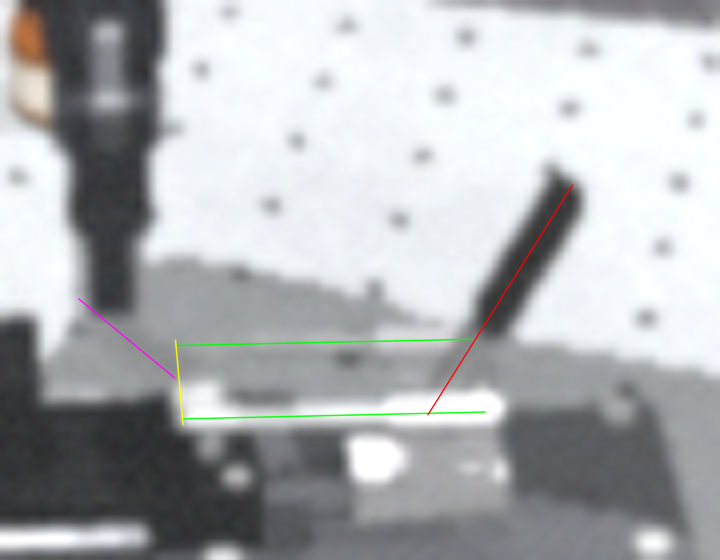

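move_arm(
  motion=[
    [[-4, -1, -15], [0, 0, 0]],
    [[-4, -1, -33], [0, 0, 0]],
    [[-4, -1, -33], [0, 0, 0]],
  ],
)

```text
clock: 14.15
position: [0.61, 0.0226, 0.0886]
tool_rot: [-3.141, 0.003, 0.284]
force: [0.2, 0.5, 0.5]
grip_width: 0.0419
```

move_arm(
  motion=[
    [[0, 0, 0], [0, 0, 0]],
    [[0, 0, 0], [0, 0, 0]],
    [[0, 0, 0], [0, 0, 0]],
    [[0, 0, 0], [0, 0, 0]],
  ],
  jaw=5,
  grip_force=90,
)

```text
clock: 14.65
position: [0.6114, 0.0223, 0.091]
tool_rot: [3.141, -0.001, 0.284]
force: [1.2, -3.6, 2.7]
grip_width: 0.0134
```

move_arm(
  motion=[
    [[3, 1, 1], [0, 0, 0]],
    [[6, 1.7, 2], [0, 0, 0]],
    [[10, 2.8, 2], [0, 0, 0]],
    [[14, 4, 2], [0, 0, 0]],
    [[14, 4, 2], [0, 0, 0]],
  ],
)

```text
clock: 15.28
position: [0.6246, 0.0263, 0.0925]
tool_rot: [-3.142, 0.002, 0.284]
force: [-3.4, -4.0, 3.9]
grip_width: 0.0134
```

Run:
```python
from lm import *
from look import st
a=grab_frame("side"); st()
overlay(a,1.8,1.8,(235,180,325,250),8,"l4.png",F=np.array([.5792,.0128,.2817]))
```

```text
15.32 [0.6245 0.0263 0.0926] [-3.1416e+00  1.5000e-03  2.8360e-01] [-2.4 -4.1  4.9] 0.0136
```

View pics/l4.png

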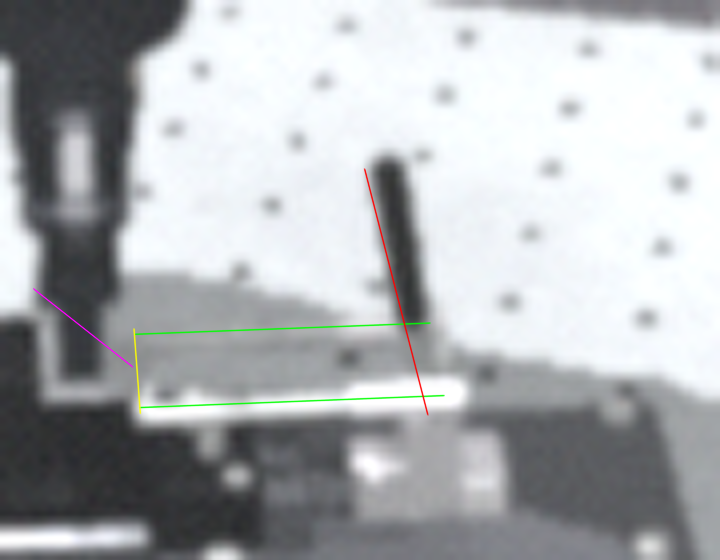

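move_arm(
  motion=[
    [[0, 0, 0], [0, 0, 0]],
    [[0, 0, 0], [0, 0, 0]],
    [[0, 0, 0], [0, 0, 0]],
    [[0, 0, 30], [0, 0, 0]],
    [[0, 0, 70], [0, 0, 0]],
    [[0, 0, 110], [0, 0, 0]],
    [[0, 0, 110], [0, 0, 0]],
  ],
  jaw=42,
)

```text
clock: 16.2
position: [0.6262, 0.0267, 0.2054]
tool_rot: [3.141, -0.004, 0.284]
force: [-0.3, 0.0, -1.9]
grip_width: 0.042
```

Run:
```python
from lm import *
from look import st
a=grab_frame("side"); b=grab_frame("top"); st()
pickle.dump((a,b),open("f3.pkl","wb"))
overlay(a,1.68,1.68-.23,(225,180,325,250),7,"l5.png",F=np.array([.5792,.0128,.2817]))
overlay(b,1.68,1.68-.23,(200,160,285,245),7,"l5t.png",2,F=np.array([.5756,.0127,.2831]))
```

```text
16.3 [0.6249 0.027  0.2025] [-3.1411e+00 -3.0000e-04  2.8410e-01] [ 0.5  0.4 -1.1] 0.0418
```

View pics/l5.png

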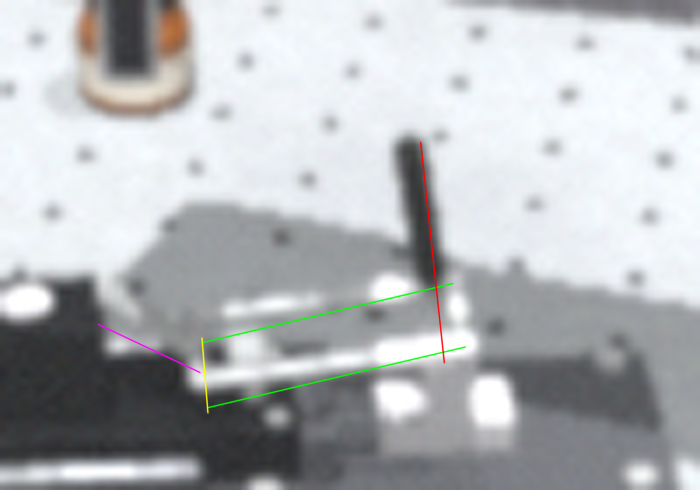

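View pics/l5t.png

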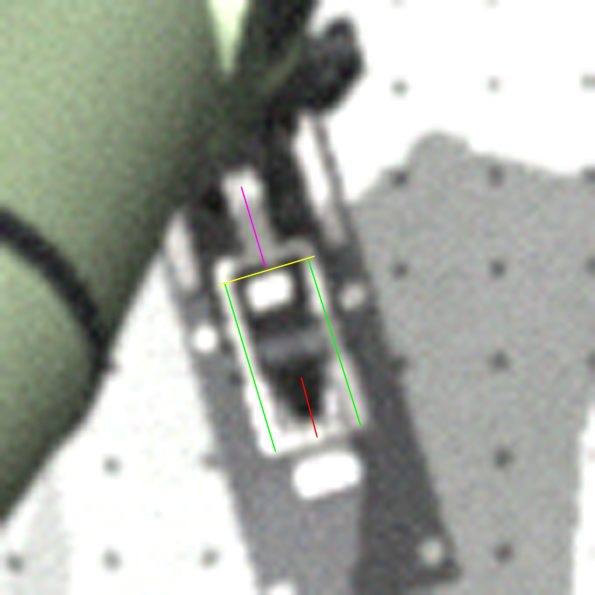

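move_arm(
  motion=[
    [[-35, -10, 0], [0, 0, 0]],
    [[-71, -20.6, 0], [0, 0, 0]],
    [[-71, -20.6, -30], [0, 0, 0]],
    [[-71, -20.6, -62], [0, 0, 0]],
    [[-71, -20.6, -62], [0, 0, 0]],
  ],
  jaw=0,
  grip_force=40,
)

```text
clock: 16.92
position: [0.5525, 0.006, 0.1384]
tool_rot: [-3.141, 0.005, 0.284]
force: [0.5, 0.4, 0.4]
grip_width: -0.0
```

Run:
```python
from lm import *
from look import st
a=grab_frame("side"); st()
overlay(a,1.73,1.73-.12,(225,160,325,240),7,"l6.png",F=np.array([.5792,.0128,.2817]))
```

```text
16.98 [0.5534 0.0057 0.1399] [-3.1416e+00  2.5000e-03  2.8330e-01] [ 0.9 -0.5  0.5] 0.0001
```

View pics/l6.png

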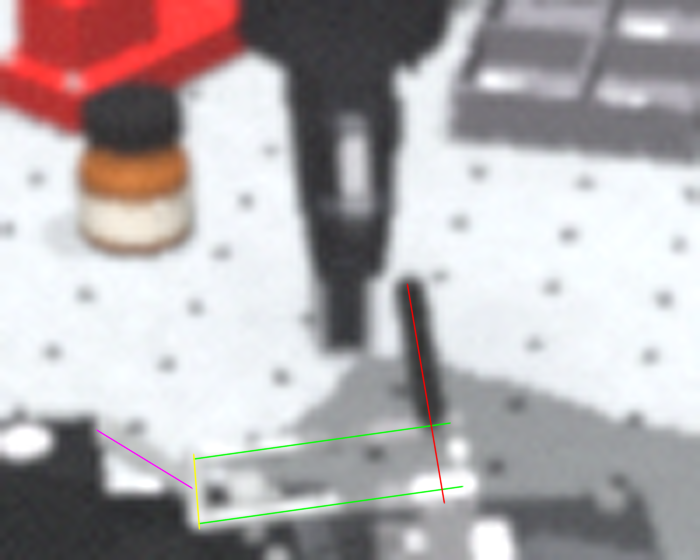

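move_arm(
  motion=[
    [[-8, -2.3, 0], [0, 0, 0]],
    [[-12, -3.5, 0], [0, 0, 0]],
    [[-16, -4.6, 0], [0, 0, 0]],
    [[-20, -5.8, 0], [0, 0, 0]],
    [[-24, -7, 0], [0, 0, 0]],
    [[-24, -7, 0], [0, 0, 0]],
  ],
)

```text
clock: 17.73
position: [0.5297, -0.0011, 0.1406]
tool_rot: [-3.141, 0.0, 0.284]
force: [0.1, -0.5, 0.6]
grip_width: 0.0002
```

Run:
```python
from lm import *
from look import st
a=grab_frame("side"); st()
overlay(a,1.55,1.55-.23,(225,160,325,240),7,"l7.png",F=np.array([.5792,.0128,.2817]))
```

```text
17.77 [ 0.5298 -0.001   0.1406] [-3.1415e+00  2.0000e-04  2.8370e-01] [-0.7  0.  -0.7] -0.0
```

View pics/l7.png

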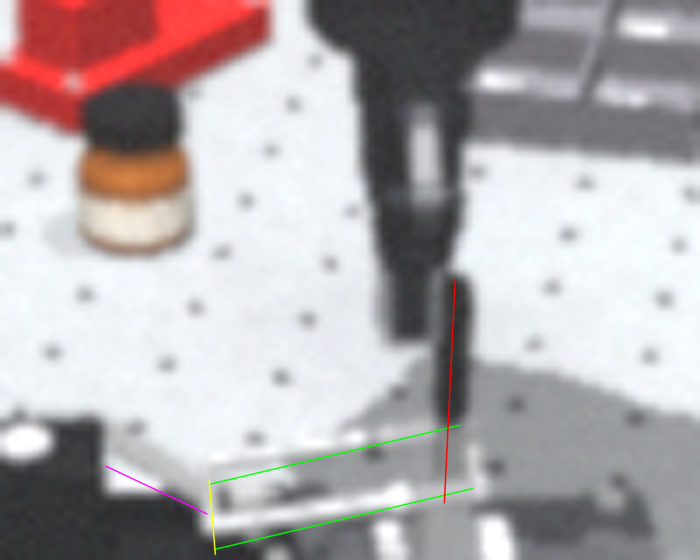

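Run:
```python
from lm import *
a=grab_frame("side")
ims=[]
for e in (-.1,-.14,-.18):
    overlay(a,1.51,1.51+e,(228,205,300,240),11,"tmp.png",F=np.array([.5792,.0128,.2817]),al=1.2); ims.append(cv2.imread("pics/tmp.png"))
    m=model(1.51,1.51+e); print(e,m["cb"]*1000,m["t1"]*1000)
o=np.vstack(ims); cv2.imwrite("pics/l8.png",cv2.resize(o,None,fx=.5,fy=.5) if 0 else o[:, :790][:1155:1][::1] if o.shape[0]<600 else cv2.resize(o,(411,600)))
for i,x in enumerate(ims): cv2.imwrite(f"pics/l8_{i}.png",x)
```

```text
-0.1 [23.77135198 52.40614678] [59.4152666  81.54963825]
-0.14 [23.30211142 48.51459637] [60.08294353 76.20939975]
-0.18 [22.67762568 44.64492341] [60.53653379 70.84673291]
```

View pics/l8_1.png

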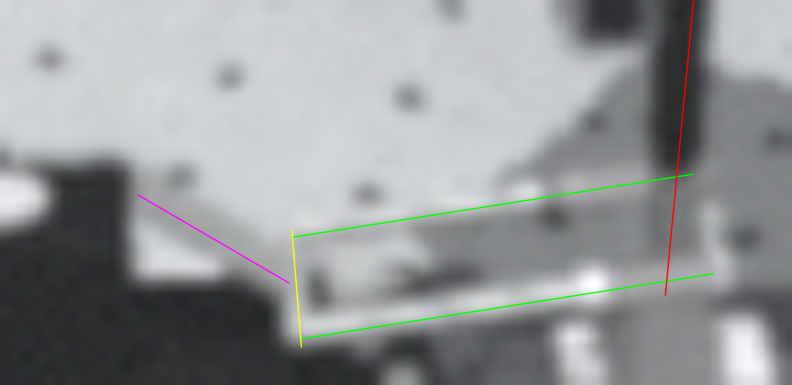

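move_arm(
  motion=[
    [[-1.5, -0.4, 0], [0, 0, 0]],
    [[-3, -0.9, 0], [0, 0, 0]],
    [[-3, -0.9, 0], [0, 0, 0]],
    [[-3, -0.9, 0], [0, 0, 0]],
  ],
)

```text
clock: 18.32
position: [0.5269, -0.0019, 0.1406]
tool_rot: [-3.142, 0.0, 0.284]
force: [0.2, 0.1, -0.6]
grip_width: -0.0003
```

Run:
```python
from lm import *
from look import st
st()
a=grab_frame("side")
overlay(a,1.47,1.47-.22,(228,195,300,240),11,"l9.png",F=np.array([.5792,.0128,.2817]),al=1.2)
print(model(1.47,1.25))
```

```text
18.32 [ 0.5269 -0.0019  0.1406] [-3.1416e+00  2.0000e-04  2.8370e-01] [ 0.2  0.1 -0.6] -0.0003
{'piv': array([-0.065,  0.042]), 'h': array([-0.07453944,  0.0618242 ]), 'cb': array([0.02109851, 0.0404377 ]), 'tab': array([0.04139867, 0.05331805]), 't0': array([0.02282241, 0.04153151]), 't1': array([0.05997492, 0.0651046 ]), 'htip': array([-0.0747607 ,  0.13850766]), 'hd': array([-0.07184255,  0.10965486])}
```

View pics/l9.png

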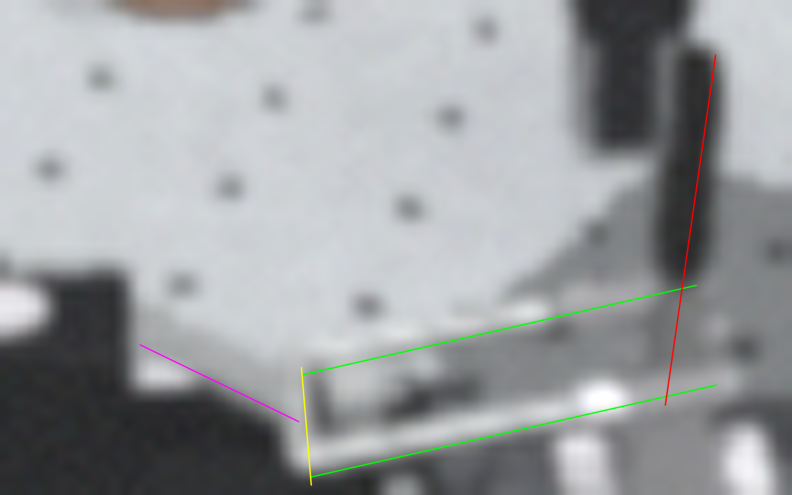

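move_arm(
  motion=[
    [[-1, -0.3, 0], [0, 0, 0]],
    [[-2, -0.6, 0], [0, 0, 0]],
    [[-2, -0.6, 0], [0, 0, 0]],
    [[-2, -0.6, 0], [0, 0, 0]],
  ],
)

```text
clock: 18.88
position: [0.525, -0.0025, 0.1406]
tool_rot: [-3.142, 0.0, 0.284]
force: [-0.2, -0.3, -0.7]
grip_width: 0.0001
```

Run:
```python
from lm import *
from look import st
st()
a=grab_frame("side")
overlay(a,1.47,1.47-.22,(228,195,300,240),11,"l10.png",F=np.array([.5792,.0128,.2817]),al=1.2)
```

```text
18.88 [ 0.525  -0.0025  0.1406] [-3.1415e+00  1.0000e-04  2.8370e-01] [-0.2 -0.3 -0.7] 0.0001
```

View pics/l10.png

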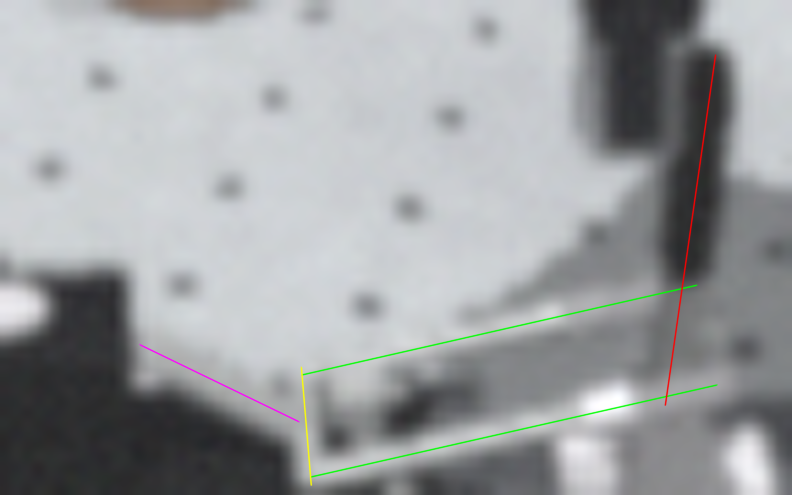

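Run:
```python
from lm import *
np.set_printoptions(precision=1,suppress=True)
cur=np.array([525.0,-2.5,140.6])
for th in [1.42,1.3,1.15,1.0,.85,.7,.6,.5,.4,.3,.2,.1,.05,0,-.03]:
    P=np.array([-.065,.042])+.075*np.array([-np.cos(th),np.sin(th)])+.006*np.array([np.sin(th),np.cos(th)])
    print(th,W(P+[.011,.025],0)*1000-cur, (P+[.011,.025])*1000)
```

```text
1.42 [-4.8 -1.   1.5] [-59.3 142.1]
1.3 [-13.4  -3.5   0.3] [-68.3 140.9]
1.15 [-23.8  -6.5  -2.7] [-79.2 137.9]
1.0 [-33.7  -9.4  -7.2] [-89.5 133.4]
0.85 [-42.9 -12.  -13.3] [-99.  127.3]
0.7 [-51.1 -14.4 -20.7] [-107.5  119.9]
0.6 [-55.9 -15.8 -26.3] [-112.5  114.3]
0.5 [-60.1 -17.  -32.4] [-116.9  108.2]
0.4 [-63.8 -18.1 -38.9] [-120.7  101.7]
0.3 [-66.8 -19.  -45.7] [-123.9   94.9]
0.2 [-69.1 -19.7 -52.8] [-126.3   87.8]
0.1 [-70.8 -20.1 -60.1] [-128.    80.5]
0.05 [-71.3 -20.3 -63.9] [-128.6   76.7]
0 [-71.7 -20.4 -67.6] [-129.   73.]
-0.03 [-71.8 -20.4 -69.9] [-129.1   70.7]
```

First half of the lever stroke, then a look to see that the crossbar went under the lip.

move_arm(
  motion=[
    [[-5, -1.2, 0], [0, 0, 0]],
    [[-13.5, -3.6, 0], [0, 0, 0]],
    [[-19, -5.2, -1.5], [0, 0, 0]],
    [[-24, -6.7, -2.7], [0, 0, 0]],
    [[-29, -8.1, -5], [0, 0, 0]],
    [[-34, -9.5, -7.2], [0, 0, 0]],
    [[-34, -9.5, -7.2], [0, 0, 0]],
  ],
)

```text
clock: 19.8
position: [0.4906, -0.0121, 0.1332]
tool_rot: [-3.141, 0.001, 0.284]
force: [1.1, 0.3, 0.3]
grip_width: -0.0001
```

Run:
```python
from lm import *
from look import st
st()
a=grab_frame("side")
overlay(a,1.0,1.0-.17,(228,185,318,240),8.8,"l11.png",F=np.array([.5792,.0128,.2817]),al=1.2)
print(model(1.0,.83))
```

```text
19.8 [ 0.4906 -0.0121  0.1332] [-3.1414e+00  5.0000e-04  2.8360e-01] [1.1 0.3 0.3] -0.0001
{'piv': array([-0.065,  0.042]), 'h': array([-0.08248317,  0.05535435]), 'cb': array([0.01410413, 0.03877448]), 'tab': array([0.03373517, 0.05265332]), 't0': array([0.01577121, 0.03995308]), 't1': array([0.05169913, 0.06535356]), 'htip': array([-0.11740932,  0.12362269]), 'hd': array([-0.10174056,  0.09922003])}
```

View pics/l11.png

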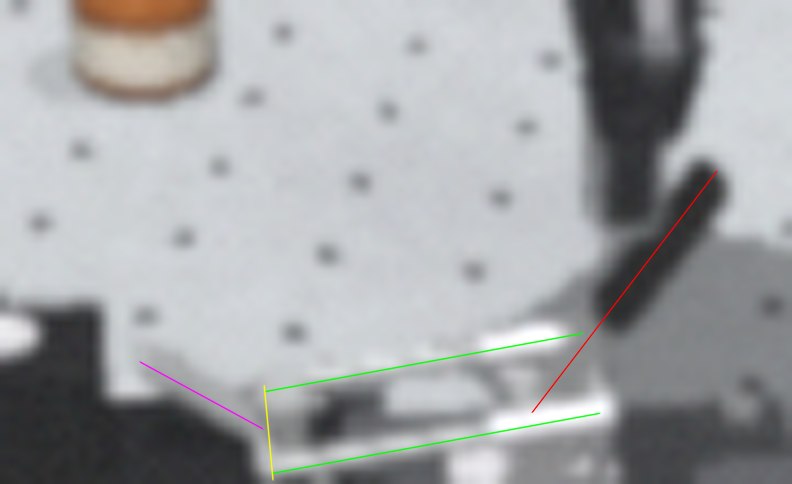

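move_arm(
  motion=[
    [[-9, -2.6, -6], [0, 0, 0]],
    [[-17, -5, -13.5], [0, 0, 0]],
    [[-22, -6.4, -19], [0, 0, 0]],
    [[-26, -7.6, -25], [0, 0, 0]],
    [[-30, -8.7, -31.5], [0, 0, 0]],
    [[-30, -8.7, -31.5], [0, 0, 0]],
  ],
)

```text
clock: 20.6
position: [0.4605, -0.0208, 0.1014]
tool_rot: [-3.141, 0.001, 0.283]
force: [0.2, 0.5, 0.4]
grip_width: 0.0002
```

Run:
```python
from lm import *
from look import st
st()
a=grab_frame("side")
overlay(a,.4,.4+.0,(228,185,318,240),8.8,"l12.png",F=np.array([.5792,.0128,.2817]),al=1.2)
print(model(.4,.4))
```

```text
20.6 [ 0.4605 -0.0208  0.1014] [-3.1413e+00  1.0000e-03  2.8340e-01] [0.2 0.5 0.4] 0.0002
{'piv': array([-0.065,  0.042]), 'h': array([-0.08696992,  0.04315008]), 'cb': array([0.01103008, 0.04315008]), 'tab': array([0.02803008, 0.06015008]), 't0': array([0.01247373, 0.04459373]), 't1': array([0.04358643, 0.07570642]), 'htip': array([-0.15434292,  0.07977358]), 'hd': array([-0.12763215,  0.06848045])}
```

View pics/l12.png

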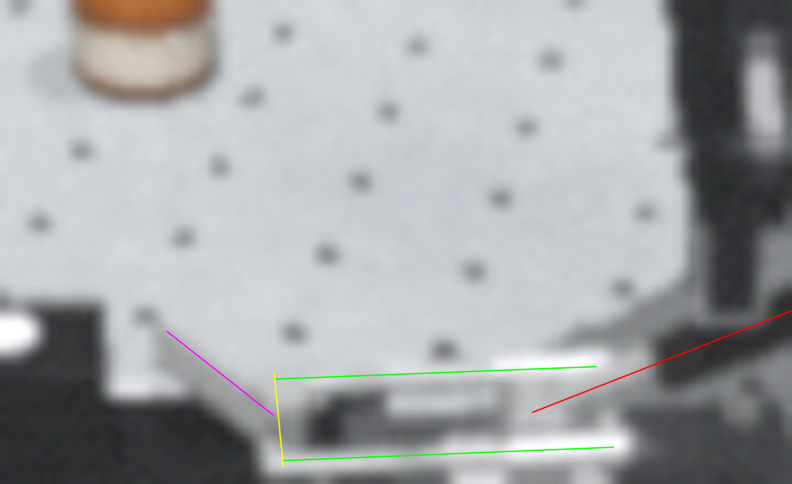

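move_arm(
  motion=[
    [[-3, -0.9, -7], [0, 0, 0]],
    [[-5, -1.6, -14], [0, 0, 0]],
    [[-7, -2, -21], [0, 0, 0]],
    [[-8, -2.3, -26], [0, 0, 0]],
    [[-8, -2.3, -29], [0, 0, 0]],
    [[-8, -2.3, -30], [0, 0, 0]],
  ],
)

```text
clock: 21.4
position: [0.4528, -0.0231, 0.0722]
tool_rot: [-3.141, 0.0, 0.283]
force: [-8.8, 0.5, 36.0]
grip_width: 0.0001
```

Run:
```python
from lm import *
from look import st
st()
a=grab_frame("side")
overlay(a,.0,.06,(228,185,318,240),8.8,"l13.png",F=np.array([.5792,.0128,.2817]),al=1.2,ext=.0026)
```

```text
21.4 [ 0.4528 -0.0231  0.0722] [-3.1409e+00  1.0000e-04  2.8320e-01] [-8.8  0.5 36. ] 0.0001
```

View pics/l13.png

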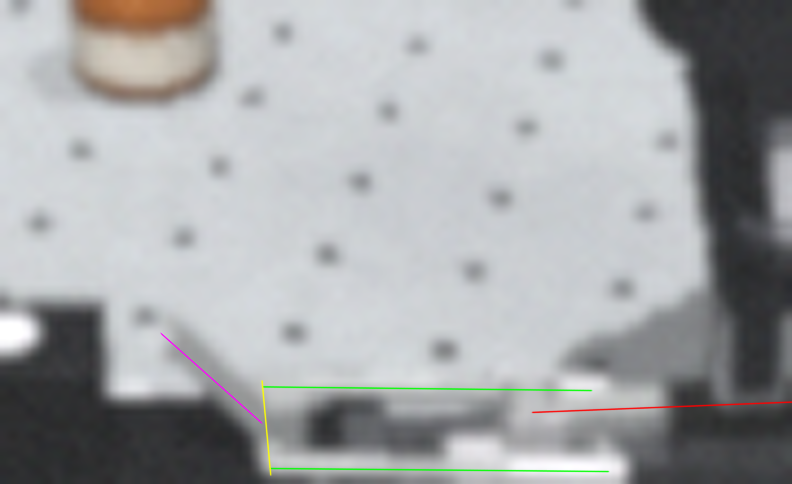

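Force of 36 N marks the hard stop, and the picture agrees with a latched loop. I back off upwards and look at the whole.

move_arm(
  motion=[
    [[0, 0, 5], [0, 0, 0]],
    [[0, 0, 30], [0, 0, 0]],
    [[0, 0, 80], [0, 0, 0]],
    [[0, 0, 140], [0, 0, 0]],
    [[0, -40, 180], [0, 0, 0]],
    [[0, -100, 180], [0, 0, 0]],
    [[0, -160, 180], [0, 0, 0]],
    [[0, -160, 180], [0, 0, 0]],
  ],
)

```text
clock: 22.45
position: [0.4519, -0.1878, 0.2523]
tool_rot: [3.14, -0.0, 0.276]
force: [0.5, 0.1, -0.3]
grip_width: 0.0001
```

Run:
```python
from lm import *
from look import st
st()
a=save("side","s9.png"); b=save("top","t9.png"); pickle.dump((a,b),open("f9.pkl","wb"))
overlay(a,.0,.06,(205,185,325,255),6.6,"e1.png",F=np.array([.5792,.0128,.2817]),al=1.2,ext=.0026)
overlay(b,.0,.06,(200,155,290,255),6,"e1t.png",F=np.array([.5756,.0127,.2831]),al=2,ext=.0026)
```

```text
22.45 [ 0.4519 -0.1878  0.2523] [ 3.1398e+00 -2.0000e-04  2.7640e-01] [ 0.5  0.1 -0.3] 0.0001
```

View pics/e1.png

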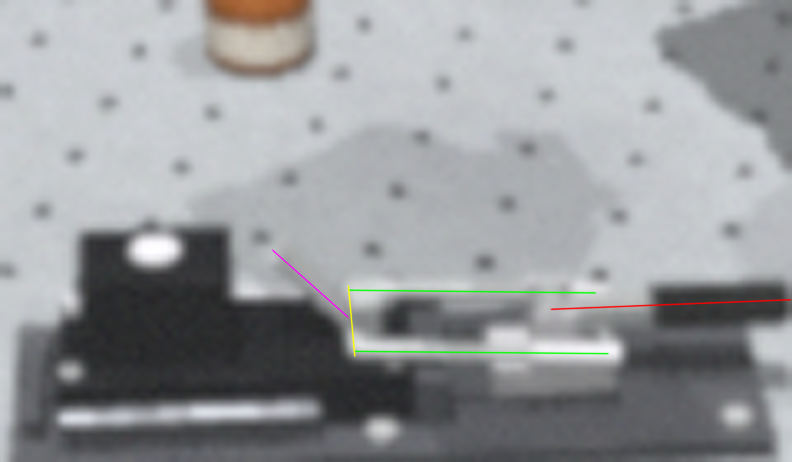

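View pics/e1t.png

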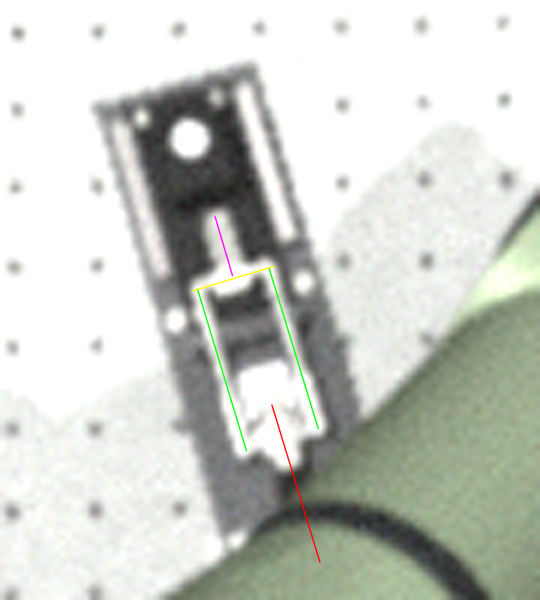

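View pics/s9.png

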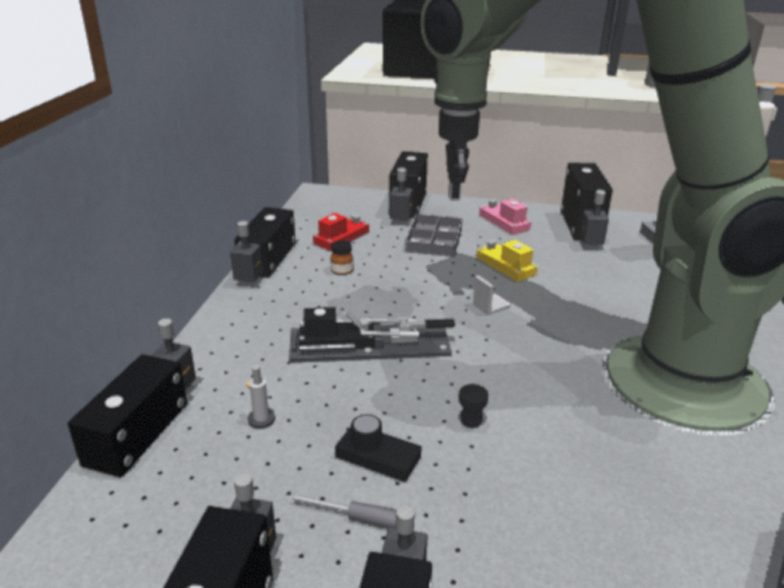

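Run:
```python
from workcell import job_done, observe
print(job_done()); s=observe(); print(s["clock"],s["force"])
```

```text
the job is handed in; nothing more can be done
None
the job is handed in; nothing more can be done
```

The black module is seated against the end stop with its keeper towards the latch. The wire loop is hooked under the keeper, and the lever lies flat. I handed the job in at about 22.5 s; no verdict is reported.

**What happened on the way**
- **Seating:** the module went between the rails without contact. I then pushed it towards the latch until about 10 N showed it was against the end stop.
- **Loop:** the first pinch on the tab, at 25 N, slipped. The loop fell onto the keeper and the lever had not moved. I gripped the tab again at 90 N, pulled the lever up to about 1.7 rad and let the loop go.
- **Crossbar:** the tab then caught on the housing edge. Easing the lever back to about 1.47 rad let the crossbar drop onto the slab behind the keeper.
- **Closing:** I pushed the lever down until the tool read 36 N at the hard stop, then withdrew.

**Last checks**
- **Latch:** the final side and top pictures fit the latch model with the lever at 0 rad and the loop stretched 2.6 mm. The crossbar sits at slab level, not on top of the lip. The stretch is inferred from that fit, not measured.
- **Surroundings:** by eye, the bystanders look unmoved in the final side picture. The arm is clear of everything.
- **Disagreement:** the two cameras differ by about 3 mm in x. An edge fit of the seated module was also noisy: its yaw came out as 0.32 and 0.23 rad against a fixture yaw of about 0.28. I relied on the contact force and the seating height instead.

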